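Load the crucible carrier for the furnace

ROBOT

A 7-joint arm with a two-finger parallel gripper is mounted at the origin on a cart in front of the work surface, level with it; the furniture and walls round the work are solid. World frame = base frame: x ahead of the robot, y to its left, z up, the work surface at z = 0. Lengths are in m, angles in rad, forces in N, time in s.
With the tool pointing down it reaches from about 0.4 to 0.875 m from the base axis. Payload 6.5 kg.
Tool frame: the origin (TCP) lies at the very end of the fingers, on their centre line; the grasp point (between the pads) lies 19 mm behind it; y points along the fingers, z is the direction in which the jaws open and shut, and the axes are right-handed (so a half turn about y gives the same grasp; the last joint's range is limited). The gripper opens to 88 mm and grips with 3 to 60 N. Pads are 18 mm wide; open, the fingers measure 123 mm over their backs; the gripper's body (75 mm by 187 mm) begins 45 mm behind the grasp point.
Start: joints at [1.251, 0.536, -0.004, 1.538, 0.003, 1.067, -0.071], TCP at [0.163, -0.629, 0.239] pointing down, gripper open.
Joint ranges: [-2.7, 2.7], [-0.37, 2.16], [-1.27, 1.26], [0.24, 2.4], [-1.31, 4.45], [0.19, 1.91], [-2.76, 2.76]. Speed limits (rad/s): [2.39, 2.39, 3.14, 3.14, 3.14, 3.14, 3.14].

INTERFACE

Orientations are given as a 3x3 rotation matrix whose columns are the frame's x, y, z axes.
In Python, from plant import r gives the robot as it stands.
- The arm moves only by the shell command python3 -m creep 'ROWS' [FORCE]. ROWS is JSON, a list of rows, each an object with "translation": the shift along the tool's x, y, z in cm, a list of three; "turn": the turn, a rotation vector about the tool's x, y, z in degrees, a list of three; "hand": the opening, from -1 (shut) to 1 (fully open), so that 0 is half open. In form: [{"translation": [tx, ty, tz], "turn": [wx, wy, wz], "hand": hand}, ...]. A call has exactly 10 rows; each row shifts and turns the pose as measured when the row begins, along the tool's axes as they then stand; what a row does not reach is not made up. A row lasts 1/12 s, in which the tool goes at most 41.7 mm and 7.16 degrees, less where a joint would pass 70% of its speed; a pose out of reach is approached as far as the arm can. A call with a gripper value outside its range is refused whole. The fingers move at their own pace and stop on an object; FORCE is the grip in N (left out, the last holds). Time passes only in rows, so rows that do not move let the fingers close, or fill a call up. It gives the time, the measured TCP pose, the force and the opening at its end, in the units of the state.
- r.sense(): the state, without advancing time (a new reading comes with each control period).
- r.snapshot(name): name is "scene" or "top"; returns the picture (420x560x3 uint8, blue, green, red); there is no depth.
- r.camera_info(name): a dict with "fx", "fy", "cx", "cy" (pixels), "k1" (the pictures are not rectified: a ray, as slopes to the right and down, at radius r is drawn at 1 + k1 r^2 times it, then the intrinsics apply), "cam_to_world" (4x4, takes a point from camera to world coordinates). Camera axes: x right, y up, looking along -z (the intrinsics and any distortion apply to the point x, -y, -z); pixel columns grow to the right and rows downward; lengths in m; the calibration is good to about 2 mm. A picture is of the moment at which its call begins. camera_info takes no time and is no camera call.
- r.job_done(): hands the job in, once; it reports no verdict.
The state is a dict: "time_s": time; "qpos": joint angles; "qvel": joint speeds; "tau": joint torques, N m; "position": TCP position; "tool_rot": TCP orientation; "contact_force": force on the tool from outside, world axes, zero at the start; "torque": the same for the moment, N m; "opening": finger opening in m.
Only numpy, scipy, OpenCV 4.12 (cv2) and the standard library are available. Lean on these libraries where they do the work, as an engineer would, in place of code of your own. Each camera call takes 0.05 s, during which the arm holds its last target.

TASK

Load the carrier for the furnace: set the large and the small conical crucible upright in the seat plates whose holes fit them, the large one in the widest hole and the small one in the narrowest, and put on each the knobbed lid of its own size so that it lies level on the rim. Set the porcelain down, never drop it, keep the crucibles upright on the way and do not displace the covered crucible that already stands in the carrier. The spouted dish, the straight cup and the flat petri dish do not belong to the set and stay where they are.

Things in the scene. Friction and masses are not known exactly. Their poses are not given: they have to be found in the camera images.
- crucible_large_mid (a point): Large conical white porcelain crucible, open at the top, standing upright on the mat. 44 mm high; outside diameter 29 mm at the foot, widening evenly to 55 mm, then a 6 mm high upright rim band of 56 mm diameter at the very top (grip across this band); wall 3 mm. The point is on its axis, half-way up (22 mm above its foot, 22 mm below its rim); z is its axis, up. It weighs 50 to 105 g.
- crucible_small_mid (a point): Small conical white porcelain crucible of the same kind. 36 mm high; 21 mm across at the foot, widening to 41 mm, then a 5 mm high upright rim band of 42 mm diameter at the top (grip across it); wall 3 mm. The point is on its axis, half-way up (18 mm above its foot, 18 mm below its rim); z up. 28 to 56 g.
- lid_large_mid (a point): Large white porcelain lid lying knob up on the mat: 62 mm round plate, round knob 13 mm thick. Height 24 mm: below the plate a 5 mm deep locating cone (45 mm across at the plate, 32 mm at its foot, on which it rests), plate up to 9 mm, knob 9.5 to 24 mm (grip it). The point is on its axis 12 mm above its foot; z up. Its cone enters the large crucible's mouth (50 mm), its plate lies on the rim.
- lid_small_mid (a point): Small white porcelain lid of the same kind: plate 47 mm, knob 13 mm thick. Height 23.5 mm: locating cone 4.5 mm deep (31 mm across at the plate, 19 mm at its foot), plate up to 9 mm, knob 9 to 23.5 mm. The point is on its axis 12 mm above its foot; z up. It belongs on the small crucible (mouth 36 mm).
- seat_large_hole (a point): Centre of the widest hole (44 mm), at its plate's top face; z up, y along the carrier: a fixed low steel frame, 312 x 90 mm, with three aluminium seat plates, 83 mm square, tops 42 mm above the mat, 84 mm apart, in any order. A crucible let in up to 6 mm off-centre hangs by its taper and centres itself: the large one's foot 24 mm below the plate's top, its centre 2 below, its rim 20 above.
- seat_small_hole (a point): Centre of the narrowest hole (34 mm), at the top face of its seat plate in the same carrier; axes alike. The small crucible seated here has its foot 22 mm below the plate's top face, its centre 4 mm below it, its rim 14 mm above. In the wide hole it would fall through.
- crucible_done_mid (a point): Middle-sized white porcelain crucible (48 mm rim, 54 mm lid with the same 13 mm knob) that already stands with its lid on in the third seat plate of the carrier (38 mm hole), knob top 36 mm above the plate. Loose, to be left where it is. The point is on its axis, half-way up the crucible (20 mm above its foot); z up.
- dish_spout_mid (a point): Look-alike: shallow white porcelain evaporating dish, a rounded bowl with a pouring spout, 58 mm across (65 mm over the spout), 26 mm high, on the mat. Not part of the set, stays. The point is on its axis 13 mm up.
- cup_straight_mid (a point): Look-alike: straight-walled white porcelain cup, 45 mm outside, 47 mm at the rim, 36 mm high, not tapered, open, on the mat. Not part of the set, stays. The point is on its axis half-way up.
- petri_mid (a point): Look-alike: flat white closed petri dish, 58 mm across, 15 mm high, no knob, lying on the white bench cover beside the mat. Not part of the set, stays. The point is its centre.
Things that resemble listed ones, but are neither listed nor needed, are in the scene too. Leave any brown or red look-alike of the part that bears lid_small_mid alone.

How it is judged:
By the outcome, as a careful person would: the job done as asked, in the order asked, and still so for the second after the job is handed in, with the robot touching nothing.
It also fails if it takes over 93 s, if anything falls off the work surface, if the arm or the gripper's body presses on something with over 40 N, if the wrist force passes 120 N, or if a joint passes its speed limit or range.

## Working session

There is one attempt and no reset: what is moved stays moved. The work goes in short steps, Python scripts to look and compute and a shell command to move; the robot and the scene stay as the last step left them, time stands still between calls to the robot, and variables do not carry over. Pictures are saved under pics/ and viewed, and the job is handed in when it is done.

```bash
ls; mkdir -p pics
python3 - <<'E'
from plant import r
import cv2
for n in("scene","top"):
    cv2.imwrite(f"pics/{n}0.png",r.snapshot(n)); print(n,r.camera_info(n))
print(r.sense())
E
```

```text
pics
scene {'fx': 494.6701439620621, 'fy': 494.6701439620621, 'cx': 279.242490215321, 'cy': 211.27479343295195, 'k1': -0.06368864849051806, 'cam_to_world': array([[ 0.83192584,  0.26317918, -0.48850395, -0.07658343],
       [-0.55448079,  0.42796129, -0.71372277, -1.17345161],
       [ 0.02122381,  0.86463047,  0.50195986,  0.63309927],
       [ 0.        ,  0.        ,  0.        ,  1.        ]])}
top {'fx': 419.72486711877076, 'fy': 419.72486711877076, 'cx': 281.71400237477246, 'cy': 210.59793324270325, 'k1': 0.03135471259769722, 'cam_to_world': array([[-0.02004285,  0.99737539, -0.06957447,  0.38265564],
       [-0.99978694, -0.01965044,  0.00631997, -0.37028053],
       [ 0.00493621,  0.06968632,  0.99755674,  1.05919273],
       [ 0.        ,  0.        ,  0.        ,  1.        ]])}
{'time_s': 0.1, 'qpos': array([ 1.25078941,  0.53709422, -0.00442013,  1.53872565,  0.00260477,
        1.0672959 , -0.07115385]), 'qvel': array([ 3.50043950e-04, -3.07586586e-03,  5.74932757e-05, -2.30455560e-03,
        1.49887877e-03,  9.91924961e-04,  3.13485534e-04]), 'tau': array([ 2.85023954e-03, -5.72072697e+01,  9.94165130e-01, -2.52228945e+01,
       -5.61543263e-02,  1.34312621e-02,  4.69268400e-05]), 'position': array([ 0.16305228, -0.62866867,  0.23794337]), 'tool_rot': array([[-9.67937367e-01, -5.01756353e-04,  2.51191166e-01],
       [-2.51191636e-01,  1.43216846e-03, -9.67936316e-01],
       [ 1.25920130e-04, -9.99998849e-01, -1.51228637e-03]]), 'contact_force': array([ 0.02913175, -0.29160394, -0.41167408]), 'torque': array([ 0.01243382, -0.02357788,  0.03389967]), 'opening': 0.0880688877527818}
```

View pics/scene0.png

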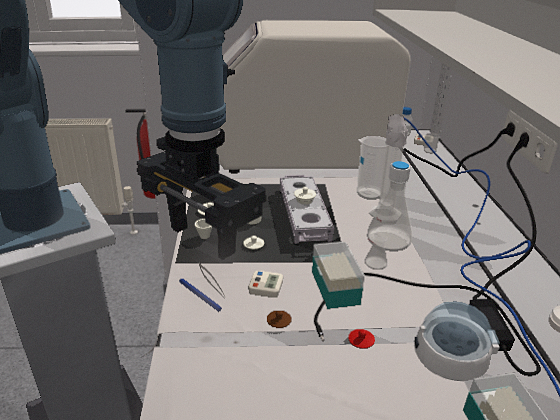

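View pics/top0.png

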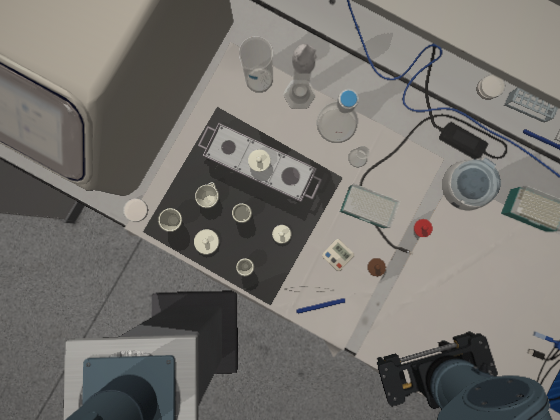

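The top view shows the mat with two white lids at (206,242) and (281,234), open vessels at (170,220), (207,195), (242,213) and (245,267), and the petri dish at (135,210). The carrier runs from (228,147) to (291,176) with the covered crucible at (259,160). The brown lid is at (376,267) and the red one at (423,228). Next, a closer crop.

Run:
```python
import cv2
a=cv2.imread("pics/top0.png")[110:300,130:345]
cv2.imwrite("pics/crop0.png",cv2.resize(a,None,fx=3.1,fy=3.1,interpolation=cv2.INTER_CUBIC))
```

```text
(no output)
```

View pics/crop0.png

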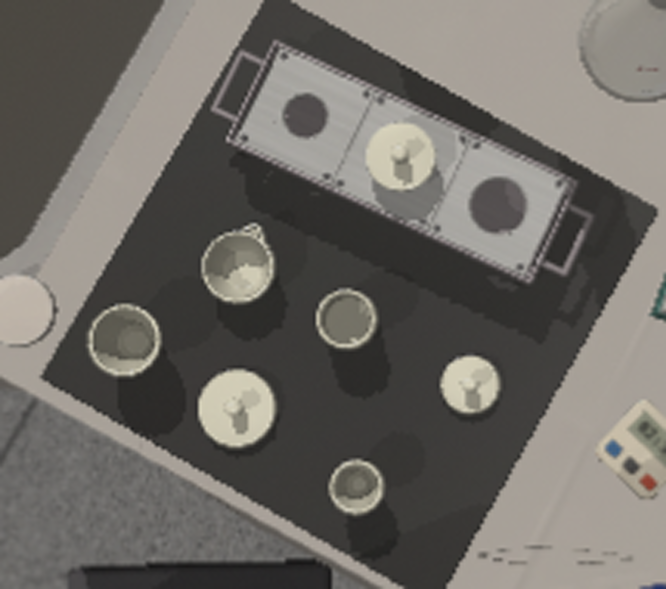

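The large crucible is at (170,220): it is the widest and its floor looks small. The small one is at (245,267). The straight cup is (242,213) and the spouted dish (207,195). The lids are large (206,242) and small (281,234). The wide hole is (291,176) and the narrow hole (228,147).

```bash
cat > h.py <<'E'
import numpy as np, cv2
from plant import r
def cast(n,uv,z):
    c=r.camera_info(n); K=np.array([[c['fx'],0,c['cx']],[0,c['fy'],c['cy']],[0,0,1.]])
    p=cv2.undistortPoints(np.float64(uv).reshape(-1,1,2),K,np.array([c['k1'],0,0,0,0.]),None,None)[:,0]
    T=c['cam_to_world']; d=np.c_[p[:,0],-p[:,1],-np.ones(len(p))]@T[:3,:3].T; o=T[:3,3]
    return o+d*((z-o[2])/d[:,2])[:,None]
def proj(n,P):
    c=r.camera_info(n);T=c['cam_to_world'];q=(np.float64(P)-T[:3,3])@T[:3,:3]
    s=np.array([q[0],-q[1]])/-q[2]; s=s*(1+c['k1']*(s@s))
    return s*c['fx']+[c['cx'],c['cy']]
def circ(p):
    A=np.c_[2*p[:,:2],np.ones(len(p))];s=np.linalg.lstsq(A,(p[:,:2]**2).sum(1),rcond=None)[0]
    return s[:2],2e3*np.sqrt(s[2]+s[:2]@s[:2])
def blob(n,img,uv,z,lo,hi=None,half=20,dark=False,f=4):
    u,v=map(int,uv); c=cv2.cvtColor(img,cv2.COLOR_BGR2GRAY)[v-half:v+half,u-half:u+half]
    c=cv2.resize(c,None,fx=f,fy=f,interpolation=cv2.INTER_CUBIC)
    m=((c<lo) if dark else (c>lo)).astype(np.uint8)
    cs,_=cv2.findContours(m,cv2.RETR_EXTERNAL,cv2.CHAIN_APPROX_NONE)
    k=max(cs,key=cv2.contourArea); h=cv2.convexHull(k)[:,0].astype(float)
    # resample hull evenly
    hh=np.vstack([h,h[:1]]);d=np.r_[0,np.cumsum(np.hypot(*np.diff(hh,axis=0).T))]
    t=np.linspace(0,d[-1],120,endpoint=False);h=np.c_[np.interp(t,d,hh[:,0]),np.interp(t,d,hh[:,1])]
    p=cast(n,(h+.5)/f-.5+[u-half,v-half],z); xy,D=circ(p)
    res=np.abs(np.hypot(*(p[:,:2]-xy).T)*2e3-D).max()
    return xy,D,res
E
python3 - <<'E'
from h import *
im=cv2.imread("pics/top0.png")
for nm,uv,z,t,dk,half in [("cl",(170,220),.044,105,0,17),("cs",(245,267),.036,105,0,15),("ll",(206,242),.009,120,0,19),("ls",(281,234),.009,120,0,17),("cup",(242,213),.036,105,0,16),("holeL",(291,176),.042,105,1,13),("holeS",(228,147),.042,105,1,11),("done",(259,160),.062,190,0,15)]:
    for tt in (t-15,t,t+15):
        xy,D,res=blob("top",im,uv,z,tt,half=half,dark=dk); print(nm,tt,xy.round(4),D.round(1),res.round(1),np.hypot(*xy).round(3))
E
```

```text
cl 90 [ 0.4378 -0.1058] 57.2 1.3 0.45
cl 105 [ 0.4378 -0.1059] 56.5 1.0 0.45
cl 120 [ 0.4379 -0.1059] 55.8 1.2 0.451
cs 90 [ 0.32  -0.284] 43.4 0.7 0.428
cs 105 [ 0.3201 -0.2839] 42.6 0.9 0.428
cs 120 [ 0.3201 -0.2839] 41.8 1.0 0.428
ll 105 [ 0.3833 -0.1865] 62.3 1.1 0.426
ll 120 [ 0.3833 -0.1865] 61.6 1.0 0.426
ll 135 [ 0.3833 -0.1865] 61.0 1.1 0.426
ls 105 [ 0.3986 -0.3744] 47.2 1.0 0.547
ls 120 [ 0.3986 -0.3744] 46.5 1.2 0.547
ls 135 [ 0.3986 -0.3743] 45.8 1.7 0.547
cup 90 [ 0.4517 -0.2778] 48.3 1.6 0.53
cup 105 [ 0.4517 -0.2777] 47.5 1.0 0.53
cup 120 [ 0.4518 -0.2777] 46.8 1.4 0.53
holeL 90 [ 0.5375 -0.398 ] 39.6 7.6 0.669
holeL 105 [ 0.5383 -0.399 ] 42.8 1.7 0.67
holeL 120 [ 0.5383 -0.399 ] 44.2 1.3 0.67
holeS 90 [ 0.6128 -0.2484] 32.2 1.4 0.661
holeS 105 [ 0.6128 -0.2483] 33.6 1.2 0.661
holeS 120 [ 0.6128 -0.2483] 34.8 0.8 0.661
done 175 [ 0.5759 -0.3233] 52.9 1.7 0.66
done 190 [ 0.5755 -0.3236] 51.1 1.7 0.66
done 205 [ 0.5919 -0.3197] 18.6 13.8 0.673
```

Sizes match the description: rims 56 and 42, lids 62 and 47, holes 44 and 34, with the holes 168 mm apart. What could be mistaken for what:
- **Large crucible** (170,220): the dish (207,195) has a spout, and the cup (242,213) is straight with a 47 mm rim.
- **Small crucible** (245,267), 42 mm: the cup (242,213).
- **Large lid** (206,242): the petri dish (135,210) has no knob.
- **Small lid** (281,234): the brown one (376,267) and the red one (423,228).

I'll set the jaws across the carrier and hold the rims near the fingertips so the fingers clear the plates.

```bash
cat > go.py <<'E'
# usage: go.py x y z  -> remaining shift (cm, tool axes) and turn (deg) to jaw angle JA tool-down
import sys
from h import *
from scipy.spatial.transform import Rotation as R
s=r.sense(); T=s['tool_rot']; z=np.array([.896,-.443,0]); z/=np.linalg.norm(z); y=np.array([0,0,-1.]); G=np.c_[np.cross(y,z),y,z]
t=np.float64(sys.argv[1:4])
print("t %.2f"%s['time_s'],"pos",s['position'].round(4),"open %.4f"%s['opening'],"F",s['contact_force'].round(2))
print("shift in final tool axes cm",((t-s['position'])@G*100).round(2),"now-axes",((t-s['position'])@T*100).round(2),"turn",(R.from_matrix(T.T@G).as_rotvec(degrees=True)).round(2))
E
cat > crop.py <<'E'
# crop.py out cam u v half scale
import sys
from h import *
o,n,u,v,hf,f=sys.argv[1],sys.argv[2],*map(int,sys.argv[3:7])
im=r.snapshot(n);cv2.imwrite(f"pics/{o}_full.png",im)
cv2.imwrite(f"pics/{o}.png",cv2.resize(im[max(v-hf,0):v+hf,max(u-hf,0):u+hf],None,fx=f,fy=f,interpolation=cv2.INTER_CUBIC))
E
python3 go.py .4378 -.1059 .15
python3 -m creep '[{"translation":[0,0,0],"turn":[0,-5,0],"hand":1},{"translation":[0,0,0],"turn":[0,-5,0],"hand":1},{"translation":[0,0,0],"turn":[0,-5,0],"hand":1},{"translation":[0,0,0],"turn":[0,-5,0],"hand":1},{"translation":[0,0,0],"turn":[0,-5,0],"hand":1},{"translation":[0,0,0],"turn":[0,-5,0],"hand":1},{"translation":[0,0,0],"turn":[0,-5,0],"hand":1},{"translation":[0,0,0],"turn":[0,-5,0],"hand":1},{"translation":[0,0,0],"turn":[0,-5,0],"hand":1},{"translation":[0,0,0],"turn":[0,-4,0],"hand":1}]' 25
python3 go.py .4378 -.1059 .15
```

```text
t 0.10 pos [ 0.1631 -0.6287  0.2379] open 0.0881 F [ 0.03 -0.29 -0.41]
shift in final tool axes cm [-59.04   8.79   1.46] now-axes [-39.73   8.86 -43.69] turn [ 8.000e-02 -4.914e+01 -3.000e-02]
time_s: 0.93
position: [0.1621, -0.6251, 0.2325]
tool_rot: [[-0.409, -0.004, 0.912], [-0.912, 0.011, -0.409], [-0.009, -1.0, -0.008]]
contact_force: [-0.4, 0.6, -0.3]
opening: 0.088
t 0.93 pos [ 0.1621 -0.6251  0.2325] open 0.0880 F [-0.42  0.6  -0.35]
shift in final tool axes cm [-58.76   8.25   1.71] now-axes [-58.58   8.72   3.99] turn [ 0.5   2.16 -0.48]
```

```bash
python3 -m creep '[{"translation":[-2,0,0.1],"turn":[0.5,2,-0.5],"hand":1},{"translation":[-3.5,0,0.2],"turn":[0,0,0],"hand":1},{"translation":[-4,0,0.2],"turn":[0,0,0],"hand":1},{"translation":[-4,0,0.2],"turn":[0,0,0],"hand":1},{"translation":[-4,0,0.2],"turn":[0,0,0],"hand":1},{"translation":[-4,0,0.2],"turn":[0,0,0],"hand":1},{"translation":[-4,0,0.2],"turn":[0,0,0],"hand":1},{"translation":[-4,0,0.2],"turn":[0,0,0],"hand":1},{"translation":[-4,0,0.2],"turn":[0,0,0],"hand":1},{"translation":[-3,0,0.1],"turn":[0,0,0],"hand":1}]'
python3 go.py .4378 -.1059 .1
```

```text
time_s: 1.77
position: [0.3366, -0.2973, 0.2273]
tool_rot: [[-0.452, -0.006, 0.892], [-0.892, -0.0, -0.452], [0.003, -1.0, -0.005]]
contact_force: [0.2, -0.2, -0.8]
opening: 0.0879
t 1.77 pos [ 0.3366 -0.2973  0.2273] open 0.0879 F [ 0.22 -0.19 -0.78]
shift in final tool axes cm [-21.64  12.73   0.59] now-axes [-21.68  12.66   0.43] turn [ 0.29 -0.59  0.17]
```

```bash
python3 -m creep '[{"translation":[-3,0.5,0],"turn":[0.3,-0.5,0.2],"hand":1},{"translation":[-3.5,1,0.1],"turn":[0,0,0],"hand":1},{"translation":[-3.5,1,0.1],"turn":[0,0,0],"hand":1},{"translation":[-3.5,1,0.1],"turn":[0,0,0],"hand":1},{"translation":[-3,1,0.1],"turn":[0,0,0],"hand":1},{"translation":[-2.5,1,0],"turn":[0,0,0],"hand":1},{"translation":[-1.5,1,0],"turn":[0,0,0],"hand":1},{"translation":[-0.7,1,0],"turn":[0,0,0],"hand":1},{"translation":[-0.3,1,0],"turn":[0,0,0],"hand":1},{"translation":[0,0.3,0],"turn":[0,0,0],"hand":1}]'
python3 go.py .4378 -.1059 .031
```

```text
time_s: 2.6
position: [0.4419, -0.0885, 0.1361]
tool_rot: [[-0.434, 0.005, 0.901], [-0.901, 0.001, -0.434], [-0.003, -1.0, 0.004]]
contact_force: [-0.6, 0.0, -0.1]
opening: 0.0885
t 2.60 pos [ 0.4419 -0.0885  0.1361] open 0.0885 F [-0.59  0.   -0.1 ]
shift in final tool axes cm [ 1.74 10.51  0.4 ] now-axes [ 1.78 10.51  0.34] turn [-0.2   0.61 -0.18]
```

```bash
python3 -m creep '[{"translation":[0.4,0,0.1],"turn":[-0.2,0.6,-0.2],"hand":1},{"translation":[0.5,0.4,0.1],"turn":[0,0,0],"hand":1},{"translation":[0.5,0.6,0.1],"turn":[0,0,0],"hand":1},{"translation":[0.3,0.6,0],"turn":[0,0,0],"hand":1},{"translation":[0,0.6,0],"turn":[0,0,0],"hand":1},{"translation":[0,0.6,0],"turn":[0,0,0],"hand":1},{"translation":[0,0.6,0],"turn":[0,0,0],"hand":1},{"translation":[0,0.4,0],"turn":[0,0,0],"hand":1},{"translation":[0,0.2,0],"turn":[0,0,0],"hand":1},{"translation":[0,0,0],"turn":[0,0,0],"hand":1}]'
python3 go.py .4378 -.1059 .031
```

```text
time_s: 3.43
position: [0.4344, -0.1121, 0.0918]
tool_rot: [[-0.451, -0.003, 0.892], [-0.892, -0.003, -0.451], [0.004, -1.0, -0.001]]
contact_force: [0.2, 0.0, 0.6]
opening: 0.0881
t 3.43 pos [ 0.4344 -0.1121  0.0918] open 0.0881 F [0.18 0.04 0.6 ]
shift in final tool axes cm [-0.71  6.08  0.03] now-axes [-0.73  6.08  0.03] turn [ 0.07 -0.51  0.2 ]
```

```bash
python3 -m creep '[{"translation":[-0.2,0,0],"turn":[0,-0.4,0.2],"hand":1},{"translation":[-0.2,0.4,0],"turn":[0,0,0],"hand":1},{"translation":[-0.1,0.7,0],"turn":[0,0,0],"hand":1},{"translation":[0,0.7,0],"turn":[0,0,0],"hand":1},{"translation":[0,0.7,0],"turn":[0,0,0],"hand":1},{"translation":[0,0.7,0],"turn":[0,0,0],"hand":1},{"translation":[0,0.5,0],"turn":[0,0,0],"hand":1},{"translation":[0,0.2,0],"turn":[0,0,0],"hand":1},{"translation":[0,0,0],"turn":[0,0,0],"hand":1},{"translation":[0,0,0],"turn":[0,0,0],"hand":1}]'
python3 go.py .4378 -.1059 .031
```

```text
time_s: 4.27
position: [0.4372, -0.1061, 0.0482]
tool_rot: [[-0.443, -0.001, 0.897], [-0.897, 0.001, -0.443], [-0.001, -1.0, -0.001]]
contact_force: [-0.3, -0.1, 0.3]
opening: 0.0885
t 4.27 pos [ 0.4372 -0.1061  0.0482] open 0.0885 F [-0.31 -0.1   0.29]
shift in final tool axes cm [-0.05  1.72  0.05] now-axes [-0.05  1.72  0.05] turn [ 0.08  0.03 -0.04]
```

```bash
python3 -m creep '[{"translation":[-0.1,0.2,0],"turn":[0,0,0],"hand":1},{"translation":[0,0.3,0],"turn":[0,0,0],"hand":1},{"translation":[0,0.4,0],"turn":[0,0,0],"hand":1},{"translation":[0,0.4,0],"turn":[0,0,0],"hand":1},{"translation":[0,0.3,0],"turn":[0,0,0],"hand":1},{"translation":[0,0.1,0],"turn":[0,0,0],"hand":1},{"translation":[0,0,0],"turn":[0,0,0],"hand":1},{"translation":[0,0,0],"turn":[0,0,0],"hand":1},{"translation":[0,0,0],"turn":[0,0,0],"hand":1},{"translation":[0,0,0],"turn":[0,0,0],"hand":0.6}]' 25
python3 go.py .4378 -.1059 .031
```

```text
time_s: 5.1
position: [0.4384, -0.1054, 0.03]
tool_rot: [[-0.443, 0.001, 0.897], [-0.897, 0.001, -0.443], [-0.001, -1.0, 0.0]]
contact_force: [0.6, 0.0, -0.0]
opening: 0.0833
t 5.10 pos [ 0.4384 -0.1054  0.03  ] open 0.0833 F [ 0.58  0.05 -0.04]
shift in final tool axes cm [ 0.07 -0.1  -0.03] now-axes [ 0.07 -0.1  -0.03] turn [-0.01  0.01 -0.06]
```

```bash
python3 -m creep '[{"translation":[0.1,-0.1,0],"turn":[0,0,0],"hand":0.5},{"translation":[0,0,0],"turn":[0,0,0],"hand":0.4},{"translation":[0,0,0],"turn":[0,0,0],"hand":0.35},{"translation":[0,0,0],"turn":[0,0,0],"hand":0.3},{"translation":[0,0,0],"turn":[0,0,0],"hand":0.2},{"translation":[0,0,0],"turn":[0,0,0],"hand":0},{"translation":[0,0,0],"turn":[0,0,0],"hand":0},{"translation":[0,0,0],"turn":[0,0,0],"hand":0},{"translation":[0,0,0],"turn":[0,0,0],"hand":0},{"translation":[0,0,0],"turn":[0,0,0],"hand":0}]' 20
python3 go.py .4378 -.1059 .13
```

```text
time_s: 5.93
position: [0.4384, -0.1067, 0.0316]
tool_rot: [[-0.443, 0.002, 0.896], [-0.896, 0.001, -0.443], [-0.001, -1.0, 0.001]]
contact_force: [-0.7, 0.2, 0.2]
opening: 0.0541
t 5.93 pos [ 0.4384 -0.1067  0.0316] open 0.0541 F [-0.73  0.2   0.21]
shift in final tool axes cm [-0.04 -9.84 -0.08] now-axes [-0.06 -9.84 -0.07] turn [-0.08 -0.01 -0.08]
```

```bash
python3 -m creep '[{"translation":[0,-0.1,0],"turn":[0,0,0],"hand":0},{"translation":[0,-0.3,0],"turn":[0,0,0],"hand":0},{"translation":[0,-0.6,0],"turn":[0,0,0],"hand":0},{"translation":[0,-1,0],"turn":[0,0,0],"hand":0},{"translation":[0,-1.4,0],"turn":[0,0,0],"hand":0},{"translation":[0,-1.6,0],"turn":[0,0,0],"hand":0},{"translation":[0,-1.6,0],"turn":[0,0,0],"hand":0},{"translation":[0,-1.2,0],"turn":[0,0,0],"hand":0},{"translation":[0,-0.8,0],"turn":[0,0,0],"hand":0},{"translation":[0,-0.3,0],"turn":[0,0,0],"hand":0}]'
python3 go.py .5383 -.399 .15; python3 crop.py a scene 230 210 90 3
```

```text
time_s: 6.77
position: [0.4366, -0.1061, 0.1287]
tool_rot: [[-0.442, -0.0, 0.897], [-0.897, 0.001, -0.442], [-0.0, -1.0, -0.001]]
contact_force: [-0.0, -0.5, -1.2]
opening: 0.0539
t 6.77 pos [ 0.4366 -0.1061  0.1287] open 0.0539 F [-0.04 -0.52 -1.19]
shift in final tool axes cm [21.75 -2.13 22.09] now-axes [21.77 -2.16 22.07] turn [ 0.04  0.07 -0.02]
```

View pics/a.png

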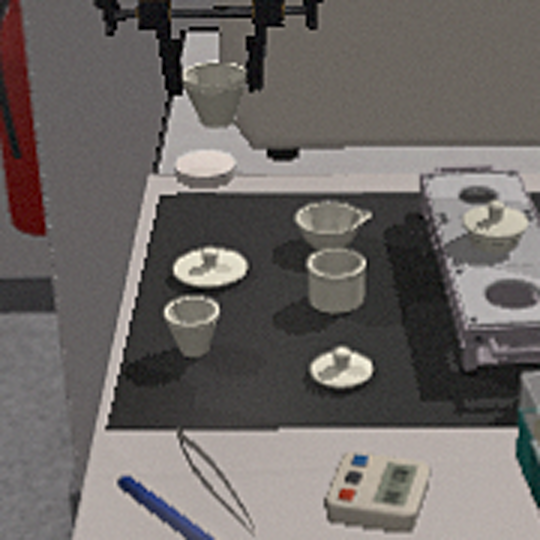

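The large crucible hangs upright between the fingers at crop (215,95). Carrying it over to the wide hole.

```bash
python3 -m creep '[{"translation":[0.4,-0.4,0.4],"turn":[0,0,0],"hand":0},{"translation":[0.8,-0.5,0.8],"turn":[0,0,0],"hand":0},{"translation":[1.4,-0.4,1.4],"turn":[0,0,0],"hand":0},{"translation":[1.8,-0.2,1.8],"turn":[0,0,0],"hand":0},{"translation":[2.0,0,2.0],"turn":[0,0,0],"hand":0},{"translation":[2.0,0,2.0],"turn":[0,0,0],"hand":0},{"translation":[2.0,0,2.0],"turn":[0,0,0],"hand":0},{"translation":[2.0,0,2.0],"turn":[0,0,0],"hand":0},{"translation":[1.6,0,1.6],"turn":[0,0,0],"hand":0},{"translation":[1.2,0,1.2],"turn":[0,0,0],"hand":0}]'
python3 go.py .5383 -.399 .15
```

```text
time_s: 7.65
position: [0.5049, -0.317, 0.1397]
tool_rot: [[-0.434, -0.011, 0.901], [-0.901, 0.004, -0.434], [0.001, -1.0, -0.012]]
contact_force: [0.5, 1.4, -1.0]
opening: 0.0544
t 7.65 pos [ 0.5049 -0.317   0.1397] open 0.0544 F [ 0.45  1.41 -1.03]
shift in final tool axes cm [ 5.87 -1.03  6.63] now-axes [ 5.94 -1.11  6.56] turn [0.66 0.58 0.04]
```

```bash
python3 -m creep '[{"translation":[1.0,-0.2,1.0],"turn":[0.3,0.3,0],"hand":0},{"translation":[1.0,-0.2,1.0],"turn":[0.3,0.3,0],"hand":0},{"translation":[0.8,-0.2,0.9],"turn":[0,0,0],"hand":0},{"translation":[0.7,-0.2,0.8],"turn":[0,0,0],"hand":0},{"translation":[0.5,0,0.6],"turn":[0,0,0],"hand":0},{"translation":[0.4,0,0.5],"turn":[0,0,0],"hand":0},{"translation":[0.3,0,0.4],"turn":[0,0,0],"hand":0},{"translation":[0.1,0,0.2],"turn":[0,0,0],"hand":0},{"translation":[0,0,0],"turn":[0,0,0],"hand":0},{"translation":[0,0,0],"turn":[0,0,0],"hand":0}]'
python3 go.py .5383 -.399 .10
```

```text
time_s: 8.48
position: [0.5282, -0.3941, 0.1397]
tool_rot: [[-0.45, -0.012, 0.893], [-0.893, 0.004, -0.45], [0.002, -1.0, -0.013]]
contact_force: [0.1, 0.7, -1.6]
opening: 0.0541
t 8.48 pos [ 0.5282 -0.3941  0.1397] open 0.0541 F [ 0.14  0.72 -1.6 ]
shift in final tool axes cm [-0.01  3.97  1.12] now-axes [-0.03  3.95  1.18] turn [ 0.75 -0.42  0.1 ]
```

```bash
python3 -m creep '[{"translation":[0,0.1,0.2],"turn":[0.4,-0.3,0],"hand":0},{"translation":[0,0.2,0.3],"turn":[0.4,-0.1,0],"hand":0},{"translation":[0,0.4,0.3],"turn":[0,0,0],"hand":0},{"translation":[0,0.6,0.2],"turn":[0,0,0],"hand":0},{"translation":[0,0.6,0],"turn":[0,0,0],"hand":0},{"translation":[0,0.6,0],"turn":[0,0,0],"hand":0},{"translation":[0,0.5,0],"turn":[0,0,0],"hand":0},{"translation":[0,0.3,0],"turn":[0,0,0],"hand":0},{"translation":[0,0.1,0],"turn":[0,0,0],"hand":0},{"translation":[0,0,0],"turn":[0,0,0],"hand":0}]'
python3 go.py .5383 -.399 .06;python3 crop.py b top 275 170 45 6
```

```text
time_s: 9.32
position: [0.5377, -0.3962, 0.1009]
tool_rot: [[-0.44, -0.0, 0.898], [-0.898, -0.0, -0.44], [0.001, -1.0, -0.0]]
contact_force: [0.2, 1.3, -1.0]
opening: 0.0541
t 9.32 pos [ 0.5377 -0.3962  0.1009] open 0.0541 F [ 0.23  1.28 -1.  ]
shift in final tool axes cm [0.23 4.09 0.18] now-axes [0.23 4.09 0.18] turn [0.01 0.2  0.03]
```

View pics/b.png

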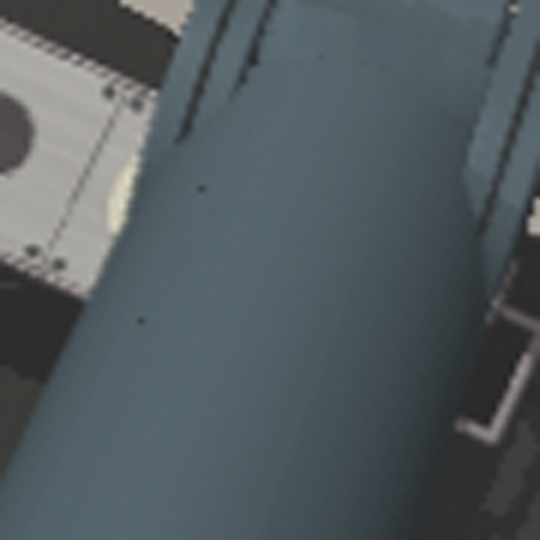

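The arm hides the hole from above, so I'll go on the measured pose.

```bash
python3 -m creep '[{"translation":[0.1,0.1,0.1],"turn":[0,0.2,0],"hand":0},{"translation":[0.1,0.3,0.1],"turn":[0,0,0],"hand":0},{"translation":[0,0.5,0],"turn":[0,0,0],"hand":0},{"translation":[0,0.6,0],"turn":[0,0,0],"hand":0},{"translation":[0,0.6,0],"turn":[0,0,0],"hand":0},{"translation":[0,0.6,0],"turn":[0,0,0],"hand":0},{"translation":[0,0.4,0],"turn":[0,0,0],"hand":0},{"translation":[0,0.3,0],"turn":[0,0,0],"hand":0},{"translation":[0,0.1,0],"turn":[0,0,0],"hand":0},{"translation":[0,0,0],"turn":[0,0,0],"hand":0}]'
python3 go.py .5383 -.399 .0496;python3 crop.py c scene 305 210 60 6
```

```text
time_s: 10.2
position: [0.5388, -0.3995, 0.0624]
tool_rot: [[-0.444, -0.0, 0.896], [-0.896, -0.001, -0.444], [0.001, -1.0, 0.0]]
contact_force: [-0.7, 1.2, -0.6]
opening: 0.0542
t 10.20 pos [ 0.5388 -0.3995  0.0624] open 0.0542 F [-0.71  1.19 -0.6 ]
shift in final tool axes cm [-0.02  1.28 -0.07] now-axes [-0.02  1.28 -0.07] turn [-0.02 -0.04  0.04]
```

View pics/c.png

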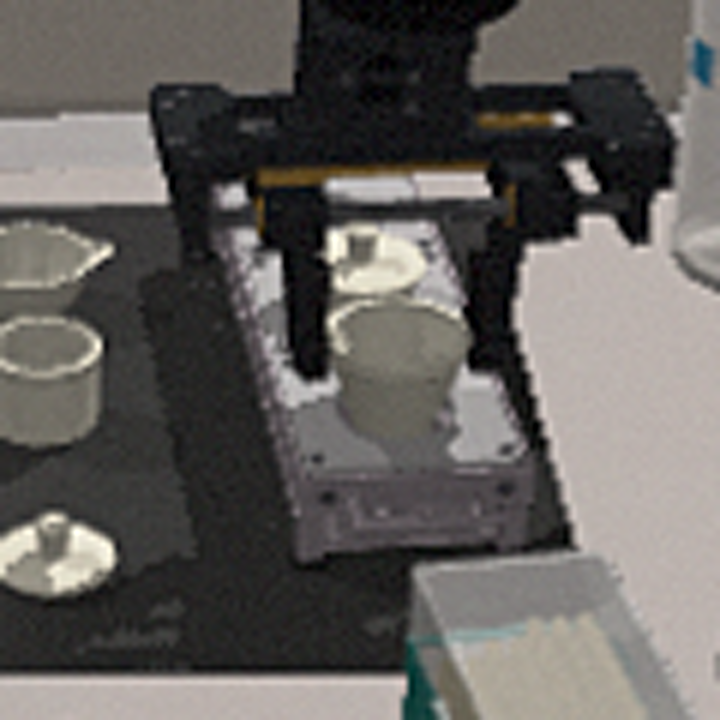

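The large crucible at crop (400,360) is entering the wide hole, and the covered crucible is untouched. I'll lower it gently to contact.

```bash
python3 -m creep '[{"translation":[0,0.1,-0.1],"turn":[0,0,0],"hand":0},{"translation":[0,0.2,0],"turn":[0,0,0],"hand":0},{"translation":[0,0.2,0],"turn":[0,0,0],"hand":0},{"translation":[0,0.2,0],"turn":[0,0,0],"hand":0},{"translation":[0,0.2,0],"turn":[0,0,0],"hand":0},{"translation":[0,0.1,0],"turn":[0,0,0],"hand":0},{"translation":[0,0.1,0],"turn":[0,0,0],"hand":0},{"translation":[0,0,0],"turn":[0,0,0],"hand":0},{"translation":[0,0,0],"turn":[0,0,0],"hand":0},{"translation":[0,0,0],"turn":[0,0,0],"hand":0}]'
python3 go.py .5383 -.399 .0496
```

```text
time_s: 11.08
position: [0.5387, -0.3997, 0.0517]
tool_rot: [[-0.444, 0.002, 0.896], [-0.896, -0.002, -0.444], [0.001, -1.0, 0.003]]
contact_force: [-0.1, -0.1, -1.2]
opening: 0.054
t 11.08 pos [ 0.5387 -0.3997  0.0517] open 0.0540 F [-0.08 -0.12 -1.22]
shift in final tool axes cm [-0.04  0.21 -0.07] now-axes [-0.04  0.21 -0.07] turn [-0.17 -0.05  0.07]
```

```bash
python3 -m creep '[{"translation":[0,0.1,-0.05],"turn":[0,0,0],"hand":0},{"translation":[0,0.1,0],"turn":[0,0,0],"hand":0},{"translation":[0,0.1,0],"turn":[0,0,0],"hand":0},{"translation":[0,0.05,0],"turn":[0,0,0],"hand":0},{"translation":[0,0.05,0],"turn":[0,0,0],"hand":0},{"translation":[0,0,0],"turn":[0,0,0],"hand":0},{"translation":[0,0,0],"turn":[0,0,0],"hand":0},{"translation":[0,0,0],"turn":[0,0,0],"hand":0},{"translation":[0,0,0],"turn":[0,0,0],"hand":0},{"translation":[0,0,0],"turn":[0,0,0],"hand":0}]'
python3 go.py .5383 -.399 .0496
```

```text
time_s: 11.92
position: [0.5389, -0.4005, 0.0489]
tool_rot: [[-0.444, 0.004, 0.896], [-0.896, -0.004, -0.444], [0.002, -1.0, 0.005]]
contact_force: [-1.5, 0.3, 0.8]
opening: 0.0543
t 11.92 pos [ 0.5389 -0.4005  0.0489] open 0.0543 F [-1.48  0.33  0.77]
shift in final tool axes cm [-0.11 -0.07 -0.12] now-axes [-0.11 -0.07 -0.12] turn [-0.3  -0.07  0.13]
```

```bash
python3 -m creep '[{"translation":[0,0,0],"turn":[0,0,0],"hand":0.24},{"translation":[0,0,0],"turn":[0,0,0],"hand":0.28},{"translation":[0,0,0],"turn":[0,0,0],"hand":0.32},{"translation":[0,0,0],"turn":[0,0,0],"hand":0.4},{"translation":[0,0,0],"turn":[0,0,0],"hand":0.5},{"translation":[0,0,0],"turn":[0,0,0],"hand":0.6},{"translation":[0,0,0],"turn":[0,0,0],"hand":0.65},{"translation":[0,-0.2,0],"turn":[0,0,0],"hand":0.65},{"translation":[0,-0.4,0],"turn":[0,0,0],"hand":0.65},{"translation":[0,-0.6,0],"turn":[0,0,0],"hand":0.65}]'
python3 go.py .5383 -.399 .11;python3 crop.py d scene 305 210 60 6
```

```text
time_s: 12.75
position: [0.538, -0.399, 0.0595]
tool_rot: [[-0.444, 0.001, 0.896], [-0.896, -0.002, -0.444], [0.001, -1.0, 0.002]]
contact_force: [-0.3, 0.8, -0.1]
opening: 0.0726
t 12.75 pos [ 0.538  -0.399   0.0595] open 0.0726 F [-0.31  0.8  -0.1 ]
shift in final tool axes cm [-0.02 -5.05  0.03] now-axes [-0.01 -5.05  0.04] turn [-0.11 -0.04  0.05]
```

View pics/d.png

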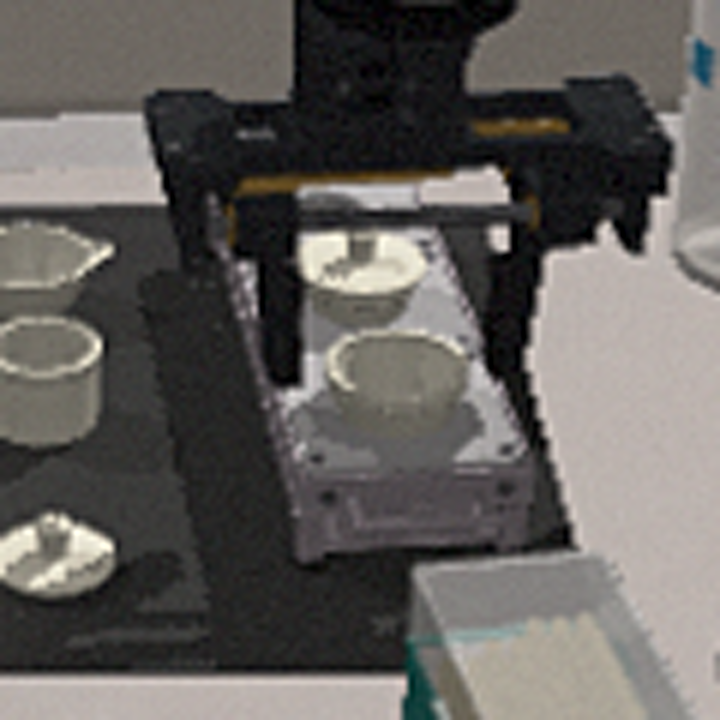

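The large crucible is seated level in the wide hole at crop (398,375). Now the small one.

```bash
python3 -m creep '[{"translation":[0,-1,0],"turn":[0,0,0],"hand":0.65},{"translation":[0,-1.5,0],"turn":[0,0,0],"hand":0.65},{"translation":[0,-1,-1],"turn":[0,0,0],"hand":0.65},{"translation":[0,-0.5,-2],"turn":[0,0,0],"hand":0.65},{"translation":[0,0,-3],"turn":[0,0,0],"hand":0.65},{"translation":[0,0,-3.5],"turn":[0,0,0],"hand":0.65},{"translation":[0,0,-3.5],"turn":[0,0,0],"hand":0.65},{"translation":[0,0,-3],"turn":[0,0,0],"hand":0.65},{"translation":[0,0,-2],"turn":[0,0,0],"hand":0.65},{"translation":[-0.1,0,-1.3],"turn":[0,0,0],"hand":0.65}]'
python3 go.py .3201 -.2839 .08
```

```text
time_s: 13.63
position: [0.3666, -0.3129, 0.1142]
tool_rot: [[-0.444, 0.018, 0.896], [-0.896, -0.015, -0.443], [0.005, -1.0, 0.023]]
contact_force: [-0.6, -0.9, 0.1]
opening: 0.0727
t 13.63 pos [ 0.3666 -0.3129  0.1142] open 0.0727 F [-0.64 -0.95  0.15]
shift in final tool axes cm [-0.54  3.42 -5.45] now-axes [-0.56  3.29 -5.53] turn [-1.32 -0.02  0.3 ]
```

```bash
python3 -m creep '[{"translation":[-0.1,0,-0.8],"turn":[-0.6,0,0.2],"hand":0.65},{"translation":[-0.1,0.2,-0.8],"turn":[-0.6,0,0],"hand":0.65},{"translation":[-0.1,0.4,-0.8],"turn":[0,0,0],"hand":0.65},{"translation":[-0.1,0.4,-0.7],"turn":[0,0,0],"hand":0.65},{"translation":[0,0.5,-0.5],"turn":[0,0,0],"hand":0.65},{"translation":[0,0.5,-0.3],"turn":[0,0,0],"hand":0.65},{"translation":[0,0.5,-0.2],"turn":[0,0,0],"hand":0.65},{"translation":[0,0.4,-0.1],"turn":[0,0,0],"hand":0.65},{"translation":[0,0.2,0],"turn":[0,0,0],"hand":0.65},{"translation":[0,0,0],"turn":[0,0,0],"hand":0.65}]'
python3 go.py .3201 -.2839 .025
```

```text
time_s: 14.47
position: [0.3299, -0.2902, 0.0828]
tool_rot: [[-0.443, 0.003, 0.897], [-0.897, -0.005, -0.443], [0.003, -1.0, 0.005]]
contact_force: [-0.2, -0.2, -0.2]
opening: 0.0726
t 14.47 pos [ 0.3299 -0.2902  0.0828] open 0.0726 F [-0.25 -0.24 -0.23]
shift in final tool axes cm [-0.13  5.78 -1.15] now-axes [-0.15  5.78 -1.18] turn [-0.28  0.01  0.19]
```

```bash
python3 -m creep '[{"translation":[-0.05,0,-0.4],"turn":[-0.3,0,0.2],"hand":0.65},{"translation":[-0.05,0.2,-0.4],"turn":[0,0,0],"hand":0.65},{"translation":[0,0.4,-0.2],"turn":[0,0,0],"hand":0.65},{"translation":[0,0.6,0],"turn":[0,0,0],"hand":0.65},{"translation":[0,0.6,0],"turn":[0,0,0],"hand":0.65},{"translation":[0,0.6,0],"turn":[0,0,0],"hand":0.65},{"translation":[0,0.6,0],"turn":[0,0,0],"hand":0.65},{"translation":[0,0.4,0],"turn":[0,0,0],"hand":0.65},{"translation":[0,0.1,0],"turn":[0,0,0],"hand":0.65},{"translation":[0,0,0],"turn":[0,0,0],"hand":0.65}]'
python3 go.py .3201 -.2839 .0255
```

```text
time_s: 15.3
position: [0.3212, -0.2845, 0.0436]
tool_rot: [[-0.443, -0.0, 0.897], [-0.897, 0.001, -0.443], [-0.001, -1.0, -0.001]]
contact_force: [0.3, 0.4, -0.5]
opening: 0.0725
t 15.30 pos [ 0.3212 -0.2845  0.0436] open 0.0725 F [ 0.25  0.39 -0.46]
shift in final tool axes cm [-0.01  1.81 -0.13] now-axes [-0.01  1.81 -0.13] turn [ 0.03  0.02 -0.06]
```

```bash
python3 -m creep '[{"translation":[0,0.2,-0.1],"turn":[0,0,0],"hand":0.65},{"translation":[0,0.3,0],"turn":[0,0,0],"hand":0.65},{"translation":[0,0.4,0],"turn":[0,0,0],"hand":0.65},{"translation":[0,0.4,0],"turn":[0,0,0],"hand":0.65},{"translation":[0,0.3,0],"turn":[0,0,0],"hand":0.65},{"translation":[0,0.1,0],"turn":[0,0,0],"hand":0.65},{"translation":[0,0,0],"turn":[0,0,0],"hand":0.65},{"translation":[0,0,0],"turn":[0,0,0],"hand":0.55},{"translation":[0,0,0],"turn":[0,0,0],"hand":0.4},{"translation":[0,0,0],"turn":[0,0,0],"hand":0.2}]'
python3 go.py .3201 -.2839 .0255
```

```text
time_s: 16.13
position: [0.3208, -0.2843, 0.0251]
tool_rot: [[-0.443, 0.001, 0.897], [-0.897, 0.001, -0.443], [-0.001, -1.0, 0.0]]
contact_force: [0.5, 0.1, 0.6]
opening: 0.0574
t 16.13 pos [ 0.3208 -0.2843  0.0251] open 0.0574 F [0.52 0.06 0.63]
shift in final tool axes cm [-0.01 -0.04 -0.08] now-axes [-0.01 -0.04 -0.08] turn [-0.03  0.03 -0.05]
```

```bash
python3 -m creep '[{"translation":[0,-0.05,-0.05],"turn":[0,0,0],"hand":0.1},{"translation":[0,0,0],"turn":[0,0,0],"hand":0.05},{"translation":[0,0,0],"turn":[0,0,0],"hand":0},{"translation":[0,0,0],"turn":[0,0,0],"hand":-0.05},{"translation":[0,0,0],"turn":[0,0,0],"hand":-0.2},{"translation":[0,0,0],"turn":[0,0,0],"hand":-0.3},{"translation":[0,0,0],"turn":[0,0,0],"hand":-0.3},{"translation":[0,0,0],"turn":[0,0,0],"hand":-0.3},{"translation":[0,0,0],"turn":[0,0,0],"hand":-0.3},{"translation":[0,-0.1,0],"turn":[0,0,0],"hand":-0.3}]' 20
python3 go.py .3201 -.2839 .13
python3 -m creep '[{"translation":[0,-0.2,0],"turn":[0,0,0],"hand":-0.3},{"translation":[0,-0.3,0],"turn":[0,0,0],"hand":-0.3},{"translation":[0,-0.6,0],"turn":[0,0,0],"hand":-0.3},{"translation":[0,-1,0],"turn":[0,0,0],"hand":-0.3},{"translation":[0,-1.4,0],"turn":[0,0,0],"hand":-0.3},{"translation":[0,-1.6,0],"turn":[0,0,0],"hand":-0.3},{"translation":[0,-1.8,0],"turn":[0,0,0],"hand":-0.3},{"translation":[0,-1.6,0],"turn":[0,0,0],"hand":-0.3},{"translation":[0,-1.0,0],"turn":[0,0,0],"hand":-0.3},{"translation":[0,-0.3,0],"turn":[0,0,0],"hand":-0.3}]'
python3 go.py .6128 -.2483 .14; python3 crop.py e scene 230 210 90 3
```

```text
time_s: 16.97
position: [0.3204, -0.2843, 0.027]
tool_rot: [[-0.443, 0.001, 0.897], [-0.897, 0.0, -0.443], [-0.001, -1.0, 0.001]]
contact_force: [0.3, -0.6, -0.4]
opening: 0.0409
t 16.97 pos [ 0.3204 -0.2843  0.027 ] open 0.0409 F [ 0.31 -0.6  -0.43]
shift in final tool axes cm [ -0.02 -10.3   -0.04] now-axes [ -0.03 -10.3   -0.03] turn [-0.06  0.02 -0.04]
time_s: 17.8
position: [0.3196, -0.2834, 0.1343]
tool_rot: [[-0.442, 0.0, 0.897], [-0.897, 0.0, -0.442], [-0.0, -1.0, 0.0]]
contact_force: [0.1, 0.7, -0.5]
opening: 0.0409
t 17.80 pos [ 0.3196 -0.2834  0.1343] open 0.0409 F [ 0.09  0.75 -0.49]
shift in final tool axes cm [-16.15  -0.57  24.73] now-axes [-16.1   -0.56  24.76] turn [-0.01  0.1  -0.02]
```

View pics/e.png

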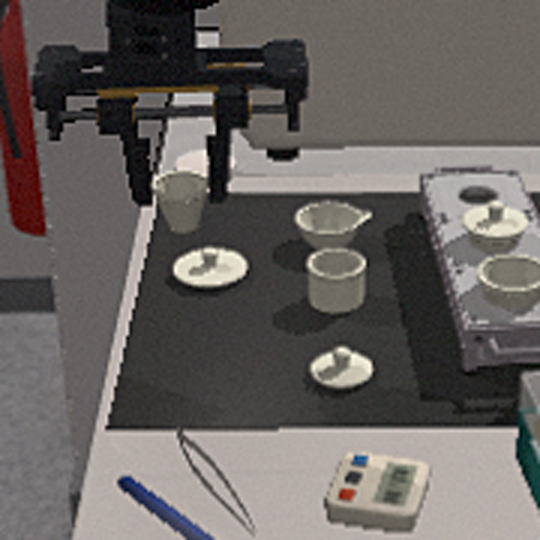

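The small crucible is held upright at crop (182,200). Carrying it to the narrow hole.

```bash
python3 -m creep '[{"translation":[-0.3,-0.2,0.4],"turn":[0,0,0],"hand":-0.3},{"translation":[-0.6,-0.4,0.9],"turn":[0,0,0],"hand":-0.3},{"translation":[-1,-0.3,1.5],"turn":[0,0,0],"hand":-0.3},{"translation":[-1.4,-0.2,2.1],"turn":[0,0,0],"hand":-0.3},{"translation":[-1.6,-0.1,2.4],"turn":[0,0,0],"hand":-0.3},{"translation":[-1.6,-0.1,2.4],"turn":[0,0,0],"hand":-0.3},{"translation":[-1.6,-0.1,2.4],"turn":[0,0,0],"hand":-0.3},{"translation":[-1.6,-0.1,2.4],"turn":[0,0,0],"hand":-0.3},{"translation":[-1.3,-0.1,2.0],"turn":[0,0,0],"hand":-0.3},{"translation":[-1,-0.1,1.6],"turn":[0,0,0],"hand":-0.3}]'
python3 go.py .6128 -.2483 .14
```

```text
time_s: 18.68
position: [0.5438, -0.2509, 0.1469]
tool_rot: [[-0.446, -0.01, 0.895], [-0.895, 0.005, -0.446], [-0.0, -1.0, -0.011]]
contact_force: [0.1, 0.2, 0.2]
opening: 0.0408
t 18.68 pos [ 0.5438 -0.2509  0.1469] open 0.0408 F [0.13 0.22 0.21]
shift in final tool axes cm [-3.29  0.69  6.07] now-axes [-3.31  0.62  6.07] turn [ 0.62 -0.17 -0.  ]
```

```bash
python3 -m creep '[{"translation":[-0.7,0,1.2],"turn":[0.6,-0.2,0],"hand":-0.3},{"translation":[-0.5,0,1.0],"turn":[0,0,0],"hand":-0.3},{"translation":[-0.4,0,0.8],"turn":[0,0,0],"hand":-0.3},{"translation":[-0.3,0,0.6],"turn":[0,0,0],"hand":-0.3},{"translation":[-0.2,0,0.5],"turn":[0,0,0],"hand":-0.3},{"translation":[-0.2,0,0.3],"turn":[0,0,0],"hand":-0.3},{"translation":[-0.1,0,0.2],"turn":[0,0,0],"hand":-0.3},{"translation":[0,0,0],"turn":[0,0,0],"hand":-0.3},{"translation":[0,0,0],"turn":[0,0,0],"hand":-0.3},{"translation":[0,0,0],"turn":[0,0,0],"hand":-0.3}]'
python3 go.py .6128 -.2483 .095
```

```text
time_s: 19.52
position: [0.6058, -0.2404, 0.1413]
tool_rot: [[-0.436, -0.004, 0.9], [-0.9, 0.007, -0.435], [-0.005, -1.0, -0.007]]
contact_force: [-0.0, -0.1, -0.9]
opening: 0.0408
t 19.52 pos [ 0.6058 -0.2404  0.1413] open 0.0408 F [-0.02 -0.11 -0.88]
shift in final tool axes cm [0.4  4.63 0.98] now-axes [0.43 4.62 1.01] turn [ 0.38  0.49 -0.26]
```

```bash
python3 -m creep '[{"translation":[0.1,0,0.3],"turn":[0.4,0.5,-0.3],"hand":-0.3},{"translation":[0.1,0.2,0.3],"turn":[0,0,0],"hand":-0.3},{"translation":[0.1,0.4,0.2],"turn":[0,0,0],"hand":-0.3},{"translation":[0,0.6,0.1],"turn":[0,0,0],"hand":-0.3},{"translation":[0,0.7,0],"turn":[0,0,0],"hand":-0.3},{"translation":[0,0.7,0],"turn":[0,0,0],"hand":-0.3},{"translation":[0,0.7,0],"turn":[0,0,0],"hand":-0.3},{"translation":[0,0.5,0],"turn":[0,0,0],"hand":-0.3},{"translation":[0,0.2,0],"turn":[0,0,0],"hand":-0.3},{"translation":[0,0,0],"turn":[0,0,0],"hand":-0.3}]'
python3 go.py .6128 -.2483 .055
```

```text
time_s: 20.35
position: [0.6109, -0.249, 0.0959]
tool_rot: [[-0.446, -0.002, 0.895], [-0.895, -0.002, -0.446], [0.003, -1.0, -0.001]]
contact_force: [-0.7, -0.3, -0.0]
opening: 0.0408
t 20.35 pos [ 0.6109 -0.249   0.0959] open 0.0408 F [-0.68 -0.26 -0.02]
shift in final tool axes cm [-0.15  4.09  0.14] now-axes [-0.16  4.09  0.14] turn [ 0.07 -0.18  0.15]
```

```bash
python3 -m creep '[{"translation":[-0.1,0.1,0.1],"turn":[0,-0.2,0.1],"hand":-0.3},{"translation":[0,0.4,0.05],"turn":[0,0,0],"hand":-0.3},{"translation":[0,0.5,0],"turn":[0,0,0],"hand":-0.3},{"translation":[0,0.6,0],"turn":[0,0,0],"hand":-0.3},{"translation":[0,0.6,0],"turn":[0,0,0],"hand":-0.3},{"translation":[0,0.6,0],"turn":[0,0,0],"hand":-0.3},{"translation":[0,0.4,0],"turn":[0,0,0],"hand":-0.3},{"translation":[0,0.2,0],"turn":[0,0,0],"hand":-0.3},{"translation":[0,0,0],"turn":[0,0,0],"hand":-0.3},{"translation":[0,0,0],"turn":[0,0,0],"hand":-0.3}]'
python3 go.py .6128 -.2483 .0457;python3 crop.py f scene 305 200 60 6
```

```text
time_s: 21.18
position: [0.6132, -0.2486, 0.0583]
tool_rot: [[-0.442, -0.001, 0.897], [-0.897, -0.0, -0.442], [0.0, -1.0, -0.001]]
contact_force: [-0.4, -0.7, -0.6]
opening: 0.0407
t 21.18 pos [ 0.6132 -0.2486  0.0583] open 0.0407 F [-0.36 -0.73 -0.6 ]
shift in final tool axes cm [-0.01  1.26 -0.04] now-axes [-0.01  1.26 -0.04] turn [0.05 0.06 0.03]
```

View pics/f.png

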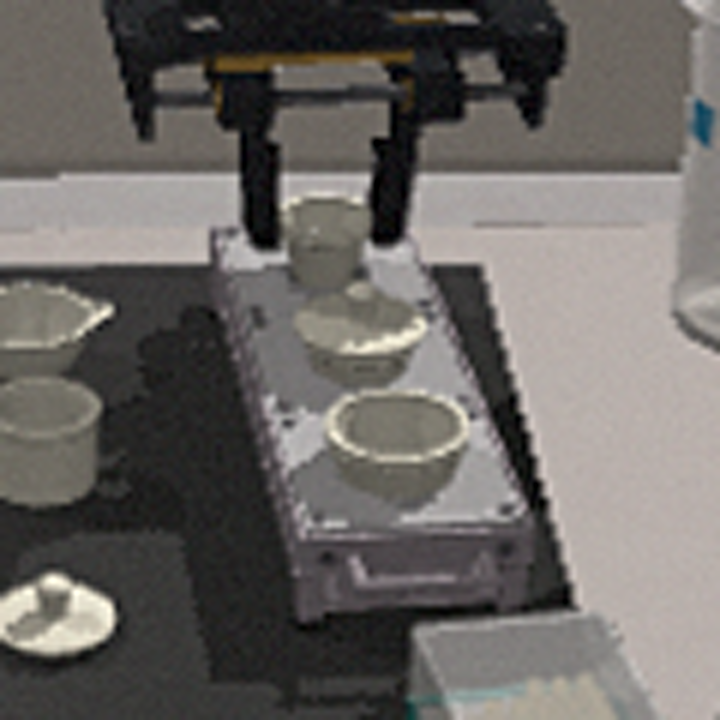

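The small crucible at crop (327,240) is going into the narrow hole, and both others stand well. I'll lower it to contact.

```bash
python3 -m creep '[{"translation":[0,0.1,-0.03],"turn":[0,0,0],"hand":-0.3},{"translation":[0,0.2,0],"turn":[0,0,0],"hand":-0.3},{"translation":[0,0.2,0],"turn":[0,0,0],"hand":-0.3},{"translation":[0,0.2,0],"turn":[0,0,0],"hand":-0.3},{"translation":[0,0.2,0],"turn":[0,0,0],"hand":-0.3},{"translation":[0,0.1,0],"turn":[0,0,0],"hand":-0.3},{"translation":[0,0.1,0],"turn":[0,0,0],"hand":-0.3},{"translation":[0,0,0],"turn":[0,0,0],"hand":-0.3},{"translation":[0,0,0],"turn":[0,0,0],"hand":-0.3},{"translation":[0,0,0],"turn":[0,0,0],"hand":-0.3}]'
python3 go.py .6128 -.2483 .0457
```

```text
time_s: 22.07
position: [0.6137, -0.2491, 0.0474]
tool_rot: [[-0.443, 0.001, 0.897], [-0.897, -0.001, -0.443], [0.001, -1.0, 0.001]]
contact_force: [-0.0, 0.3, -1.3]
opening: 0.0404
t 22.07 pos [ 0.6137 -0.2491  0.0474] open 0.0404 F [-0.04  0.29 -1.34]
shift in final tool axes cm [-0.03  0.17 -0.12] now-axes [-0.03  0.17 -0.12] turn [-0.08  0.04  0.03]
```

```bash
python3 -m creep '[{"translation":[0,0.1,-0.08],"turn":[0,0,0],"hand":-0.3},{"translation":[0,0.1,0],"turn":[0,0,0],"hand":-0.3},{"translation":[0,0.05,0],"turn":[0,0,0],"hand":-0.3},{"translation":[0,0.05,0],"turn":[0,0,0],"hand":-0.3},{"translation":[0,0,0],"turn":[0,0,0],"hand":-0.3},{"translation":[0,0,0],"turn":[0,0,0],"hand":-0.3},{"translation":[0,0,0],"turn":[0,0,0],"hand":-0.3},{"translation":[0,0,0],"turn":[0,0,0],"hand":-0.3},{"translation":[0,0,0],"turn":[0,0,0],"hand":-0.3},{"translation":[0,0,0],"turn":[0,0,0],"hand":-0.3}]'
python3 go.py .6128 -.2483 .0457
```

```text
time_s: 22.9
position: [0.6136, -0.2496, 0.0457]
tool_rot: [[-0.443, 0.003, 0.896], [-0.896, -0.003, -0.443], [0.001, -1.0, 0.003]]
contact_force: [-0.2, -0.3, 1.0]
opening: 0.0408
t 22.90 pos [ 0.6136 -0.2496  0.0457] open 0.0408 F [-0.19 -0.29  0.99]
shift in final tool axes cm [-0.08 -0.   -0.13] now-axes [-0.08 -0.   -0.13] turn [-0.19  0.    0.07]
```

```bash
python3 -m creep '[{"translation":[0,0.05,-0.05],"turn":[0,0,0],"hand":-0.3},{"translation":[0,0,0],"turn":[0,0,0],"hand":-0.06},{"translation":[0,0,0],"turn":[0,0,0],"hand":-0.03},{"translation":[0,0,0],"turn":[0,0,0],"hand":0.02},{"translation":[0,0,0],"turn":[0,0,0],"hand":0.1},{"translation":[0,0,0],"turn":[0,0,0],"hand":0.2},{"translation":[0,0,0],"turn":[0,0,0],"hand":0.3},{"translation":[0,-0.2,0],"turn":[0,0,0],"hand":0.35},{"translation":[0,-0.4,0],"turn":[0,0,0],"hand":0.35},{"translation":[0,-0.7,0],"turn":[0,0,0],"hand":0.35}]'
python3 go.py .3833 -.1865 .09;python3 crop.py g scene 305 200 60 6
```

```text
time_s: 23.73
position: [0.6126, -0.2483, 0.0574]
tool_rot: [[-0.443, 0.001, 0.897], [-0.897, -0.001, -0.443], [0.0, -1.0, 0.001]]
contact_force: [0.6, 0.1, -0.5]
opening: 0.0597
t 23.73 pos [ 0.6126 -0.2483  0.0574] open 0.0597 F [ 0.63  0.12 -0.52]
shift in final tool axes cm [  4.62  -3.26 -23.29] now-axes [  4.61  -3.29 -23.29] turn [-0.07  0.04  0.03]
```

View pics/g.png

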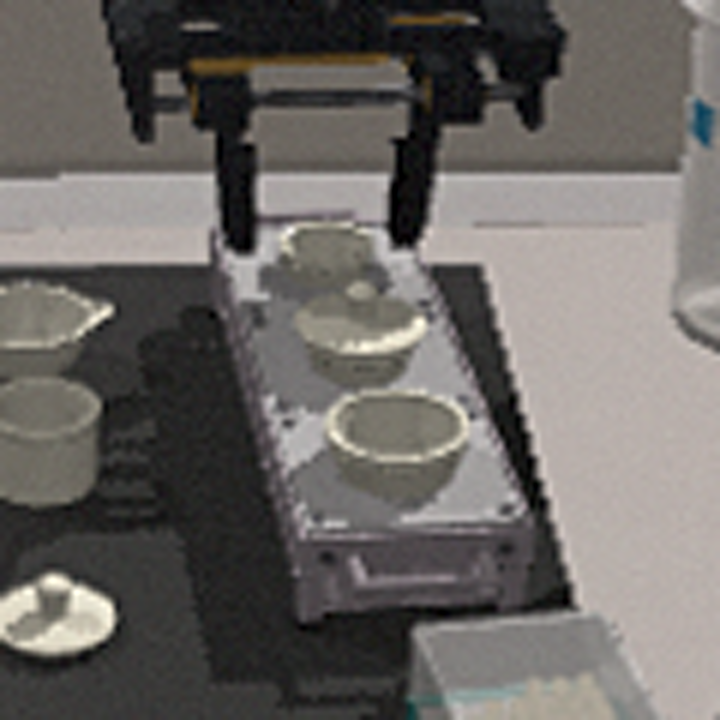

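Both crucibles are seated level. Now the large lid.

```bash
python3 -m creep '[{"translation":[0,-1,0],"turn":[0,0,0],"hand":0.35},{"translation":[0,-1.5,0],"turn":[0,0,0],"hand":0.35},{"translation":[0.3,-1,-1],"turn":[0,0,0],"hand":0.2},{"translation":[0.5,-0.5,-2],"turn":[0,0,0],"hand":0},{"translation":[0.6,0,-3],"turn":[0,0,0],"hand":0},{"translation":[0.6,0,-3.5],"turn":[0,0,0],"hand":0},{"translation":[0.6,0,-3.3],"turn":[0,0,0],"hand":0},{"translation":[0.6,0,-3],"turn":[0,0,0],"hand":0},{"translation":[0.4,0,-2],"turn":[0,0,0],"hand":0},{"translation":[0.2,0,-1.1],"turn":[0,0,0],"hand":0}]'
python3 go.py .3833 -.1865 .06;python3 crop.py i top 235 200 105 5
```

```text
time_s: 24.62
position: [0.4262, -0.1982, 0.1118]
tool_rot: [[-0.443, 0.018, 0.897], [-0.897, -0.009, -0.442], [-0.0, -1.0, 0.02]]
contact_force: [-0.2, 0.4, 0.8]
opening: 0.0442
t 24.62 pos [ 0.4262 -0.1982  0.1118] open 0.0442 F [-0.18  0.38  0.78]
shift in final tool axes cm [ 0.86  5.18 -4.36] now-axes [ 0.85  5.09 -4.47] turn [-1.16  0.04 -0.01]
```

View pics/i_full.png

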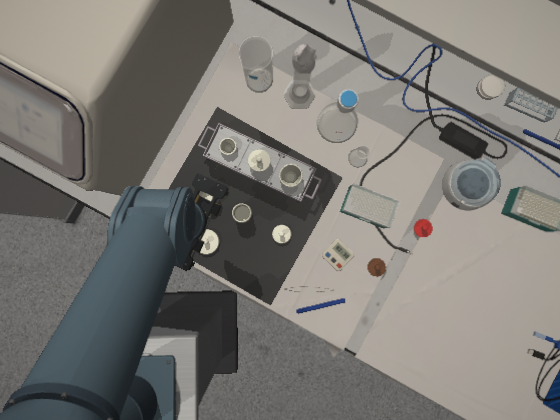

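The carrier is clear of the arm: the seated large crucible is at (291,175) and the small one at (228,147). Measuring their rims and both lids.

```bash
python3 - <<'E'
from h import *
im=cv2.imread("pics/i_full.png")
for nm,uv,z,half in [("CL",(291,175),.062,15),("CS",(228,147),.056,12),("ls",(281,234),.009,17)]:
    for t in (150,170,185,200):
        try:
            xy,D,res=blob("top",im,uv,z,t,half=half); print(nm,t,xy.round(4),D.round(1),res.round(1))
        except Exception as e: print(e)
# knob top of the large lid
im=cv2.imread("pics/top0.png")
for n,c,zt in (("ll",(.3833,-.1865),.024),("ls",(.3986,-.3744),.0235)): print(n,proj("top",[*c,zt]).round(1),proj("top",[*c,.009]).round(1))
a=[im[v-20:v+20,u-20:u+20] for u,v in((206,242),(281,234))]
cv2.imwrite("pics/knob.png",cv2.resize(np.hstack(a),None,fx=8,fy=8,interpolation=cv2.INTER_CUBIC))
E
python3 -m creep '[{"translation":[0.15,0,-0.6],"turn":[-0.6,0,0],"hand":0},{"translation":[0.15,0.2,-0.7],"turn":[-0.6,0,0],"hand":0},{"translation":[0.1,0.4,-0.6],"turn":[0,0,0],"hand":0},{"translation":[0.1,0.5,-0.5],"turn":[0,0,0],"hand":0},{"translation":[0.1,0.6,-0.4],"turn":[0,0,0],"hand":0},{"translation":[0,0.6,-0.3],"turn":[0,0,0],"hand":0},{"translation":[0,0.6,-0.2],"turn":[0,0,0],"hand":0},{"translation":[0,0.5,0],"turn":[0,0,0],"hand":0},{"translation":[0,0.3,0],"turn":[0,0,0],"hand":0},{"translation":[0,0,0],"turn":[0,0,0],"hand":0}]'
python3 go.py .3833 -.1865 .0115
```

```text
CL 150 [ 0.5395 -0.3972] 78.2 17.4
CL 170 [ 0.5207 -0.3948] 25.6 20.2
CL 185 [ 0.5615 -0.3867] 5.8 3.5
CL 200 [ 0.562  -0.3885] 1.6 0.7
CS 150 [ 0.6106 -0.2487] 66.6 15.2
CS 170 [ 0.6143 -0.2454] 60.4 21.1
CS 185 [ 0.6235 -0.2453] 24.2 19.2
CS 200 [ 0.6263 -0.2363] 6.9 6.4
ls 150 [ 0.3986 -0.3743] 45.4 1.2
ls 170 [ 0.3986 -0.3742] 44.6 1.5
ls 185 [ 0.3987 -0.3742] 43.8 1.4
ls 200 [ 0.4001 -0.3714] 39.2 11.6
ll [204.8 241.2] [205.8 241.2]
ls [281.2 233.4] [281.2 233.5]
time_s: 25.5
position: [0.3941, -0.1888, 0.0728]
tool_rot: [[-0.442, 0.001, 0.897], [-0.897, -0.0, -0.442], [-0.0, -1.0, 0.001]]
contact_force: [-0.3, 0.8, -0.4]
opening: 0.0443
t 25.50 pos [ 0.3941 -0.1888  0.0728] open 0.0443 F [-0.32  0.84 -0.41]
shift in final tool axes cm [ 0.27  6.13 -1.07] now-axes [ 0.27  6.13 -1.08] turn [-0.06  0.06 -0.01]
```

View pics/knob.png

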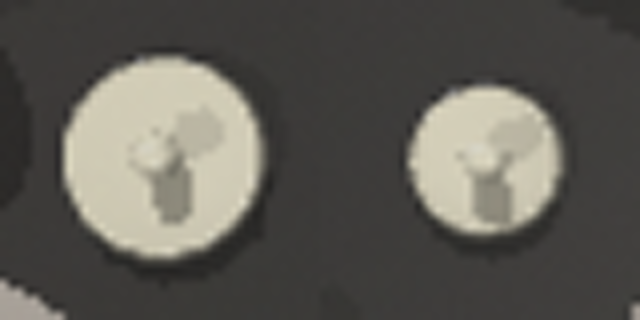

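```bash
python3 - <<'E'
from h import *
im=cv2.imread("pics/i_full.png").astype(int)
w=np.clip((im[:,:,2]-im[:,:,0])*6,0,255).astype(np.uint8); w=cv2.GaussianBlur(w,(3,3),0); w3=cv2.merge([w]*3)
for nm,uv,z,half in [("CL",(291,175),.062,16),("CS",(228,147),.056,13)]:
    for t in (50,65,80):
        xy,D,res=blob("top",w3,uv,z,t,half=half); print(nm,t,xy.round(4),D.round(1),res.round(1))
E
python3 -m creep '[{"translation":[0.1,0.1,-0.3],"turn":[0,0,0],"hand":0},{"translation":[0.1,0.3,-0.4],"turn":[0,0,0],"hand":0},{"translation":[0,0.5,-0.2],"turn":[0,0,0],"hand":0},{"translation":[0,0.5,-0.1],"turn":[0,0,0],"hand":0},{"translation":[0,0.5,0],"turn":[0,0,0],"hand":0},{"translation":[0,0.5,0],"turn":[0,0,0],"hand":0},{"translation":[0,0.4,0],"turn":[0,0,0],"hand":0},{"translation":[0,0.2,0],"turn":[0,0,0],"hand":0},{"translation":[0,0,0],"turn":[0,0,0],"hand":0},{"translation":[0,0,0],"turn":[0,0,0],"hand":0}]'
python3 go.py .3833 -.1865 .0115
```

```text
CL 50 [ 0.5378 -0.3992] 59.7 1.4
CL 65 [ 0.5377 -0.3992] 57.5 1.2
CL 80 [ 0.5375 -0.3992] 55.7 1.3
CS 50 [ 0.6125 -0.2483] 46.3 1.0
CS 65 [ 0.6122 -0.2485] 44.1 1.5
CS 80 [ 0.6121 -0.2485] 42.4 1.2
time_s: 26.33
position: [0.384, -0.1859, 0.0393]
tool_rot: [[-0.442, 0.002, 0.897], [-0.897, -0.0, -0.442], [-0.0, -1.0, 0.001]]
contact_force: [0.2, 0.3, -0.3]
opening: 0.0436
t 26.33 pos [ 0.384  -0.1859  0.0393] open 0.0436 F [ 0.2   0.32 -0.32]
shift in final tool axes cm [ 0.08  2.78 -0.04] now-axes [ 0.08  2.78 -0.04] turn [-0.08  0.09 -0.03]
```

The seated rims agree with the hole centres to 1 mm. Going down on the knob.

```bash
python3 -m creep '[{"translation":[0.06,0.2,0],"turn":[0,0,0],"hand":0},{"translation":[0,0.4,0],"turn":[0,0,0],"hand":0},{"translation":[0,0.5,0],"turn":[0,0,0],"hand":0},{"translation":[0,0.5,0],"turn":[0,0,0],"hand":0},{"translation":[0,0.4,0],"turn":[0,0,0],"hand":0},{"translation":[0,0.2,0],"turn":[0,0,0],"hand":0},{"translation":[0,0.1,0],"turn":[0,0,0],"hand":0},{"translation":[0,0,0],"turn":[0,0,0],"hand":0},{"translation":[0,0,0],"turn":[0,0,0],"hand":0},{"translation":[0,0,0],"turn":[0,0,0],"hand":0}]'
python3 go.py .3833 -.1865 .0115
```

```text
time_s: 27.17
position: [0.3842, -0.1867, 0.0139]
tool_rot: [[-0.442, 0.002, 0.897], [-0.897, -0.0, -0.442], [-0.001, -1.0, 0.002]]
contact_force: [0.0, -0.5, 0.2]
opening: 0.044
t 27.17 pos [ 0.3842 -0.1867  0.0139] open 0.0440 F [ 0.04 -0.53  0.21]
shift in final tool axes cm [ 0.03  0.24 -0.09] now-axes [ 0.03  0.24 -0.09] turn [-0.12  0.09 -0.03]
```

```bash
python3 -m creep '[{"translation":[0.03,0.1,-0.08],"turn":[-0.1,0,0],"hand":0},{"translation":[0,0.1,0],"turn":[0,0,0],"hand":0},{"translation":[0,0,0],"turn":[0,0,0],"hand":-0.2},{"translation":[0,0,0],"turn":[0,0,0],"hand":-0.35},{"translation":[0,0,0],"turn":[0,0,0],"hand":-0.45},{"translation":[0,0,0],"turn":[0,0,0],"hand":-0.55},{"translation":[0,0,0],"turn":[0,0,0],"hand":-0.62},{"translation":[0,0,0],"turn":[0,0,0],"hand":-0.66},{"translation":[0,0,0],"turn":[0,0,0],"hand":-0.7},{"translation":[0,0,0],"turn":[0,0,0],"hand":-0.75}]' 20
python3 go.py .3833 -.1865 .0115
python3 -m creep '[{"translation":[0,0,0],"turn":[0,0,0],"hand":-1},{"translation":[0,0,0],"turn":[0,0,0],"hand":-1},{"translation":[0,0,0],"turn":[0,0,0],"hand":-1},{"translation":[0,0,0],"turn":[0,0,0],"hand":-1},{"translation":[0,-0.1,0],"turn":[0,0,0],"hand":-1},{"translation":[0,-0.3,0],"turn":[0,0,0],"hand":-1},{"translation":[0,-0.6,0],"turn":[0,0,0],"hand":-1},{"translation":[0,-1,0],"turn":[0,0,0],"hand":-1},{"translation":[0,-1.4,0],"turn":[0,0,0],"hand":-1},{"translation":[0,-1.5,0],"turn":[0,0,0],"hand":-1}]' 25
python3 go.py .538 -.399 .13; python3 crop.py j scene 230 210 90 3
```

```text
time_s: 28.0
position: [0.384, -0.187, 0.0127]
tool_rot: [[-0.442, 0.002, 0.897], [-0.897, -0.001, -0.442], [-0.0, -1.0, 0.002]]
contact_force: [-0.3, 0.4, 0.9]
opening: 0.0123
t 28.00 pos [ 0.384  -0.187   0.0127] open 0.0123 F [-0.29  0.35  0.87]
shift in final tool axes cm [-0.02  0.12 -0.08] now-axes [-0.02  0.12 -0.08] turn [-0.12  0.07 -0.03]
time_s: 28.83
position: [0.3817, -0.1858, 0.063]
tool_rot: [[-0.441, -0.004, 0.897], [-0.897, 0.002, -0.441], [-0.0, -1.0, -0.004]]
contact_force: [0.3, 0.6, -0.2]
opening: 0.0121
t 28.83 pos [ 0.3817 -0.1858  0.063 ] open 0.0121 F [ 0.33  0.64 -0.21]
shift in final tool axes cm [12.18 -6.7  23.46] now-axes [12.24 -6.79 23.4 ] turn [ 0.23  0.14 -0.  ]
```

View pics/j.png

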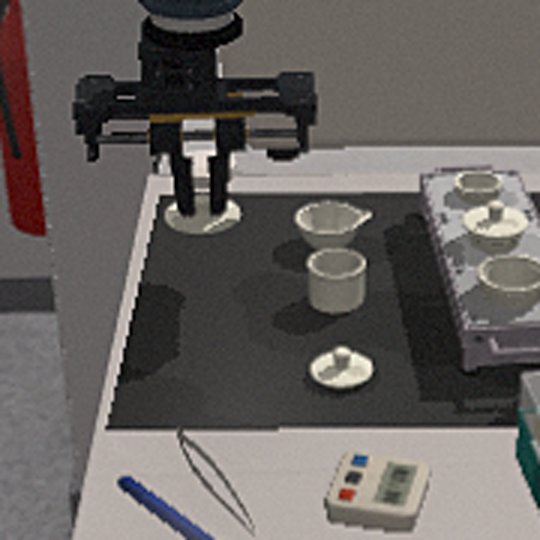

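The large lid is lifted level at crop (202,213). Carrying it over.

```bash
python3 -m creep '[{"translation":[0,-1.5,0],"turn":[0.2,0.1,0],"hand":-1},{"translation":[0.2,-1.5,0.4],"turn":[0,0,0],"hand":-1},{"translation":[0.5,-1.3,0.9],"turn":[0,0,0],"hand":-1},{"translation":[0.8,-1,1.5],"turn":[0,0,0],"hand":-1},{"translation":[1.0,-0.5,2],"turn":[0,0,0],"hand":-1},{"translation":[1.1,-0.2,2.2],"turn":[0,0,0],"hand":-1},{"translation":[1.1,-0.1,2.2],"turn":[0,0,0],"hand":-1},{"translation":[1.1,-0.1,2.2],"turn":[0,0,0],"hand":-1},{"translation":[1.1,-0.1,2.2],"turn":[0,0,0],"hand":-1},{"translation":[1.0,-0.1,2],"turn":[0,0,0],"hand":-1}]'
python3 go.py .538 -.399 .13
```

```text
time_s: 29.72
position: [0.4882, -0.3286, 0.1417]
tool_rot: [[-0.438, 0.005, 0.899], [-0.899, -0.004, -0.438], [0.002, -1.0, 0.006]]
contact_force: [-0.5, -0.7, -0.3]
opening: 0.0125
t 29.72 pos [ 0.4882 -0.3286  0.1417] open 0.0125 F [-0.46 -0.75 -0.26]
shift in final tool axes cm [4.1  1.17 7.58] now-axes [4.14 1.22 7.55] turn [-0.34  0.31  0.09]
```

```bash
python3 -m creep '[{"translation":[0.8,0,1.5],"turn":[-0.3,0.3,0],"hand":-1},{"translation":[0.7,0,1.3],"turn":[0,0,0],"hand":-1},{"translation":[0.6,0,1.0],"turn":[0,0,0],"hand":-1},{"translation":[0.5,0,0.8],"turn":[0,0,0],"hand":-1},{"translation":[0.3,0,0.6],"turn":[0,0,0],"hand":-1},{"translation":[0.2,0,0.4],"turn":[0,0,0],"hand":-1},{"translation":[0.1,0,0.2],"turn":[0,0,0],"hand":-1},{"translation":[0,0,0.1],"turn":[0,0,0],"hand":-1},{"translation":[0,0,0],"turn":[0,0,0],"hand":-1},{"translation":[0,0,0],"turn":[0,0,0],"hand":-1}]'
python3 go.py .538 -.399 .10
```

```text
time_s: 30.55
position: [0.529, -0.3897, 0.1458]
tool_rot: [[-0.447, 0.003, 0.895], [-0.895, -0.002, -0.447], [0.0, -1.0, 0.003]]
contact_force: [-0.6, -0.4, -0.6]
opening: 0.0126
t 30.55 pos [ 0.529  -0.3897  0.1458] open 0.0126 F [-0.57 -0.35 -0.55]
shift in final tool axes cm [0.44 4.58 1.22] now-axes [0.43 4.59 1.21] turn [-0.19 -0.22  0.02]
```

```bash
python3 -m creep '[{"translation":[0.1,0.1,0.3],"turn":[-0.2,-0.2,0],"hand":-1},{"translation":[0.1,0.3,0.4],"turn":[0,0,0],"hand":-1},{"translation":[0.1,0.5,0.3],"turn":[0,0,0],"hand":-1},{"translation":[0,0.7,0.1],"turn":[0,0,0],"hand":-1},{"translation":[0,0.7,0],"turn":[0,0,0],"hand":-1},{"translation":[0,0.7,0],"turn":[0,0,0],"hand":-1},{"translation":[0,0.6,0],"turn":[0,0,0],"hand":-1},{"translation":[0,0.4,0],"turn":[0,0,0],"hand":-1},{"translation":[0,0.1,0],"turn":[0,0,0],"hand":-1},{"translation":[0,0,0],"turn":[0,0,0],"hand":-1}]'
python3 go.py .538 -.399 .078
```

```text
time_s: 31.38
position: [0.5372, -0.3959, 0.0986]
tool_rot: [[-0.442, -0.004, 0.897], [-0.897, 0.002, -0.442], [-0.0, -1.0, -0.004]]
contact_force: [-0.1, 0.3, -0.2]
opening: 0.0122
t 31.38 pos [ 0.5372 -0.3959  0.0986] open 0.0122 F [-0.08  0.34 -0.15]
shift in final tool axes cm [0.24 2.06 0.21] now-axes [0.25 2.06 0.22] turn [ 0.25  0.1  -0.02]
```

```bash
python3 -m creep '[{"translation":[0.1,0.1,0.1],"turn":[0.2,0.1,0],"hand":-1},{"translation":[0.1,0.2,0.1],"turn":[0,0,0],"hand":-1},{"translation":[0,0.4,0],"turn":[0,0,0],"hand":-1},{"translation":[0,0.4,0],"turn":[0,0,0],"hand":-1},{"translation":[0,0.4,0],"turn":[0,0,0],"hand":-1},{"translation":[0,0.2,0],"turn":[0,0,0],"hand":-1},{"translation":[0,0.1,0],"turn":[0,0,0],"hand":-1},{"translation":[0,0,0],"turn":[0,0,0],"hand":-1},{"translation":[0,0,0],"turn":[0,0,0],"hand":-1},{"translation":[0,0,0],"turn":[0,0,0],"hand":-1}]'
python3 go.py .538 -.399 .0697;python3 crop.py k scene 305 210 60 6
```

```text
time_s: 32.22
position: [0.5386, -0.3992, 0.0796]
tool_rot: [[-0.443, 0.001, 0.896], [-0.896, -0.0, -0.443], [-0.0, -1.0, 0.001]]
contact_force: [-0.4, 0.8, -1.0]
opening: 0.0121
t 32.22 pos [ 0.5386 -0.3992  0.0796] open 0.0121 F [-0.43  0.8  -0.97]
shift in final tool axes cm [ 0.01  0.99 -0.07] now-axes [ 0.01  0.99 -0.07] turn [-0.06 -0.02 -0.  ]
```

View pics/k.png

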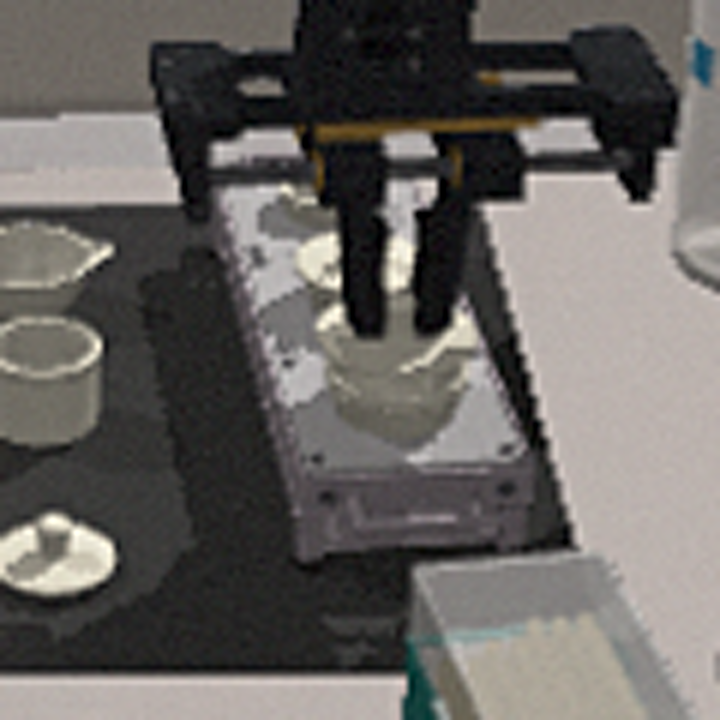

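The lid hangs centred over the large crucible at crop (395,350). Lowering it gently.

```bash
python3 -m creep '[{"translation":[0,0.1,-0.06],"turn":[0,0,0],"hand":-1},{"translation":[0,0.1,0],"turn":[0,0,0],"hand":-1},{"translation":[0,0.2,0],"turn":[0,0,0],"hand":-1},{"translation":[0,0.2,0],"turn":[0,0,0],"hand":-1},{"translation":[0,0.1,0],"turn":[0,0,0],"hand":-1},{"translation":[0,0.1,0],"turn":[0,0,0],"hand":-1},{"translation":[0,0.05,0],"turn":[0,0,0],"hand":-1},{"translation":[0,0,0],"turn":[0,0,0],"hand":-1},{"translation":[0,0,0],"turn":[0,0,0],"hand":-1},{"translation":[0,0,0],"turn":[0,0,0],"hand":-1}]'
python3 go.py .538 -.399 .0697
```

```text
time_s: 33.1
position: [0.5383, -0.3991, 0.0706]
tool_rot: [[-0.443, 0.002, 0.896], [-0.896, -0.001, -0.443], [0.0, -1.0, 0.002]]
contact_force: [-0.1, -1.2, -0.5]
opening: 0.0123
t 33.10 pos [ 0.5383 -0.3991  0.0706] open 0.0123 F [-0.14 -1.21 -0.47]
shift in final tool axes cm [ 0.01  0.09 -0.03] now-axes [ 0.01  0.09 -0.03] turn [-0.1  -0.02  0.  ]
```

```bash
python3 -m creep '[{"translation":[0,0.05,-0.03],"turn":[0,0,0],"hand":-1},{"translation":[0,0.05,0],"turn":[0,0,0],"hand":-1},{"translation":[0,0.05,0],"turn":[0,0,0],"hand":-1},{"translation":[0,0,0],"turn":[0,0,0],"hand":-1},{"translation":[0,0,0],"turn":[0,0,0],"hand":-1},{"translation":[0,0,0],"turn":[0,0,0],"hand":-1},{"translation":[0,0,0],"turn":[0,0,0],"hand":-1},{"translation":[0,0,0],"turn":[0,0,0],"hand":-1},{"translation":[0,0,0],"turn":[0,0,0],"hand":-1},{"translation":[0,0,0],"turn":[0,0,0],"hand":-1}]'
python3 go.py .538 -.399 .0697
```

```text
time_s: 33.93
position: [0.5382, -0.3991, 0.0695]
tool_rot: [[-0.444, 0.002, 0.896], [-0.896, -0.001, -0.444], [0.0, -1.0, 0.002]]
contact_force: [-0.4, -0.4, 0.2]
opening: 0.0121
t 33.93 pos [ 0.5382 -0.3991  0.0695] open 0.0121 F [-0.42 -0.39  0.16]
shift in final tool axes cm [-0.   -0.02 -0.02] now-axes [-0.   -0.02 -0.02] turn [-0.14 -0.02  0.01]
```

```bash
python3 -m creep '[{"translation":[0,0.05,0],"turn":[0,0,0],"hand":-1},{"translation":[0,0.05,0],"turn":[0,0,0],"hand":-1},{"translation":[0,0,0],"turn":[0,0,0],"hand":-1},{"translation":[0,0.05,0],"turn":[0,0,0],"hand":-1},{"translation":[0,0,0],"turn":[0,0,0],"hand":-1},{"translation":[0,0.05,0],"turn":[0,0,0],"hand":-1},{"translation":[0,0,0],"turn":[0,0,0],"hand":-1},{"translation":[0,0,0],"turn":[0,0,0],"hand":-1},{"translation":[0,0,0],"turn":[0,0,0],"hand":-1},{"translation":[0,0,0],"turn":[0,0,0],"hand":-1}]'
python3 go.py .538 -.399 .0697
```

```text
time_s: 34.77
position: [0.5385, -0.3993, 0.069]
tool_rot: [[-0.444, 0.002, 0.896], [-0.896, -0.002, -0.444], [0.001, -1.0, 0.003]]
contact_force: [-1.3, -0.1, 3.7]
opening: 0.0118
t 34.77 pos [ 0.5385 -0.3993  0.069 ] open 0.0118 F [-1.26 -0.14  3.74]
shift in final tool axes cm [-0.   -0.07 -0.05] now-axes [-0.   -0.07 -0.05] turn [-0.17 -0.03  0.04]
```

Contact is firm (Fz 3.7 N), so I'll release.

```bash
python3 -m creep '[{"translation":[0,0,0],"turn":[0,0,0],"hand":-0.72},{"translation":[0,0,0],"turn":[0,0,0],"hand":-0.68},{"translation":[0,0,0],"turn":[0,0,0],"hand":-0.62},{"translation":[0,0,0],"turn":[0,0,0],"hand":-0.55},{"translation":[0,0,0],"turn":[0,0,0],"hand":-0.45},{"translation":[0,-0.1,0],"turn":[0,0,0],"hand":-0.35},{"translation":[0,-0.3,0],"turn":[0,0,0],"hand":-0.3},{"translation":[0,-0.5,0],"turn":[0,0,0],"hand":-0.3},{"translation":[0,-0.7,0],"turn":[0,0,0],"hand":-0.3},{"translation":[0,-1,0],"turn":[0,0,0],"hand":-0.3}]'
python3 go.py .3986 -.3743 .08;python3 crop.py l scene 305 210 60 6
```

```text
time_s: 35.6
position: [0.5372, -0.3984, 0.0936]
tool_rot: [[-0.443, -0.0, 0.896], [-0.896, 0.0, -0.443], [-0.0, -1.0, -0.0]]
contact_force: [-0.3, -0.5, -0.7]
opening: 0.0306
t 35.60 pos [ 0.5372 -0.3984  0.0936] open 0.0306 F [-0.31 -0.48 -0.72]
shift in final tool axes cm [  3.98   1.36 -13.5 ] now-axes [  3.99   1.37 -13.5 ] turn [ 0.03 -0.01 -0.01]
```

View pics/l.png

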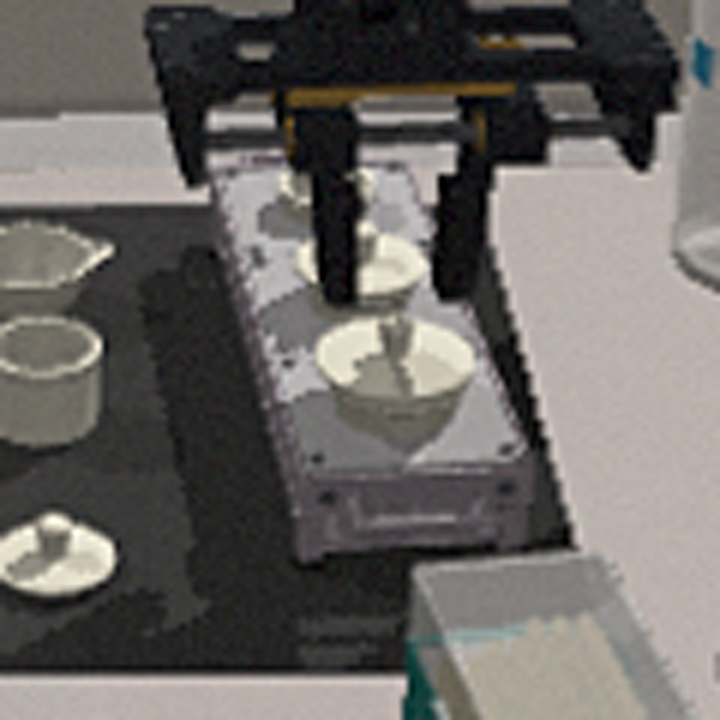

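The large lid lies level at crop (397,360). Now the small lid.

```bash
python3 -m creep '[{"translation":[0,-0.6,0],"turn":[0,0,0],"hand":-0.2},{"translation":[0,0,-0.8],"turn":[0,0,0],"hand":-0.1},{"translation":[0.4,0,-1.6],"turn":[0,0,0],"hand":0},{"translation":[0.5,0,-1.8],"turn":[0,0,0],"hand":0},{"translation":[0.6,0,-1.8],"turn":[0,0,0],"hand":0},{"translation":[0.6,0,-1.8],"turn":[0,0,0],"hand":0},{"translation":[0.5,0,-1.6],"turn":[0,0,0],"hand":0},{"translation":[0.4,0,-1.2],"turn":[0,0,0],"hand":0},{"translation":[0.2,0,-0.8],"turn":[0,0,0],"hand":0},{"translation":[0.1,0,-0.4],"turn":[0,0,0],"hand":0}]'
python3 go.py .3986 -.3743 .05
```

```text
time_s: 36.48
position: [0.4117, -0.3735, 0.1056]
tool_rot: [[-0.443, 0.007, 0.897], [-0.897, -0.005, -0.443], [0.001, -1.0, 0.008]]
contact_force: [-0.2, 0.5, -0.2]
opening: 0.0443
t 36.48 pos [ 0.4117 -0.3735  0.1056] open 0.0443 F [-0.21  0.48 -0.21]
shift in final tool axes cm [ 0.65  5.56 -1.14] now-axes [ 0.65  5.55 -1.19] turn [-0.48  0.03  0.05]
```

```bash
python3 -m creep '[{"translation":[0.15,0,-0.3],"turn":[-0.4,0,0],"hand":0},{"translation":[0.2,0.3,-0.3],"turn":[0,0,0],"hand":0},{"translation":[0.1,0.6,-0.2],"turn":[0,0,0],"hand":0},{"translation":[0,0.8,0],"turn":[0,0,0],"hand":0},{"translation":[0,0.8,0],"turn":[0,0,0],"hand":0},{"translation":[0,0.8,0],"turn":[0,0,0],"hand":0},{"translation":[0,0.8,0],"turn":[0,0,0],"hand":0},{"translation":[0,0.5,0],"turn":[0,0,0],"hand":0},{"translation":[0,0.2,0],"turn":[0,0,0],"hand":0},{"translation":[0,0,0],"turn":[0,0,0],"hand":0}]'
python3 go.py .3986 -.3743 .012
```

```text
time_s: 37.32
position: [0.4039, -0.373, 0.0512]
tool_rot: [[-0.441, 0.001, 0.898], [-0.898, 0.0, -0.441], [-0.001, -1.0, 0.001]]
contact_force: [0.2, 0.0, 0.4]
opening: 0.0439
t 37.32 pos [ 0.4039 -0.373   0.0512] open 0.0439 F [0.24 0.   0.4 ]
shift in final tool axes cm [ 0.35  3.92 -0.41] now-axes [ 0.35  3.92 -0.42] turn [-0.06  0.16 -0.04]
```

```bash
python3 -m creep '[{"translation":[0.15,0,-0.2],"turn":[0,0.1,0],"hand":0},{"translation":[0.1,0.2,-0.15],"turn":[0,0,0],"hand":0},{"translation":[0.05,0.4,-0.05],"turn":[0,0,0],"hand":0},{"translation":[0,0.5,0],"turn":[0,0,0],"hand":0},{"translation":[0,0.5,0],"turn":[0,0,0],"hand":0},{"translation":[0,0.4,0],"turn":[0,0,0],"hand":0},{"translation":[0,0.2,0],"turn":[0,0,0],"hand":0},{"translation":[0,0.1,0],"turn":[0,0,0],"hand":0},{"translation":[0,0,0],"turn":[0,0,0],"hand":0},{"translation":[0,0,0],"turn":[0,0,0],"hand":0}]'
python3 go.py .3986 -.3743 .012
```

```text
time_s: 38.15
position: [0.399, -0.3745, 0.0263]
tool_rot: [[-0.443, 0.002, 0.897], [-0.897, -0.001, -0.443], [-0.0, -1.0, 0.002]]
contact_force: [-0.1, 0.3, 0.0]
opening: 0.044
t 38.15 pos [ 0.399  -0.3745  0.0263] open 0.0440 F [-0.13  0.26  0.02]
shift in final tool axes cm [ 0.    1.43 -0.04] now-axes [ 0.    1.43 -0.05] turn [-0.14  0.04 -0.02]
```

```bash
python3 -m creep '[{"translation":[0,0.2,-0.05],"turn":[-0.1,0,0],"hand":0},{"translation":[0,0.3,0],"turn":[0,0,0],"hand":0},{"translation":[0,0.3,0],"turn":[0,0,0],"hand":0},{"translation":[0,0.3,0],"turn":[0,0,0],"hand":0},{"translation":[0,0.2,0],"turn":[0,0,0],"hand":0},{"translation":[0,0.1,0],"turn":[0,0,0],"hand":0},{"translation":[0,0,0],"turn":[0,0,0],"hand":0},{"translation":[0,0,0],"turn":[0,0,0],"hand":0},{"translation":[0,0,0],"turn":[0,0,0],"hand":-0.2},{"translation":[0,0,0],"turn":[0,0,0],"hand":-0.35}]'
python3 go.py .3986 -.3743 .012
```

```text
time_s: 38.98
position: [0.398, -0.3743, 0.0116]
tool_rot: [[-0.443, -0.001, 0.897], [-0.897, -0.0, -0.443], [0.0, -1.0, -0.001]]
contact_force: [-5.4, 3.0, 8.8]
opening: 0.0329
t 38.98 pos [ 0.398  -0.3743  0.0116] open 0.0329 F [-5.37  3.02  8.85]
shift in final tool axes cm [-0.03 -0.04  0.06] now-axes [-0.03 -0.04  0.06] turn [0.04 0.03 0.02]
```

Unexpected 9 N upward and 6 N sideways. I'll look before going on.

```bash
python3 crop.py m scene 255 235 60 6; python3 -c "
from plant import r;print(r.sense()['contact_force'])"
```

```text
[-6.21027984  3.05914543 13.13017245]
```

View pics/m.png

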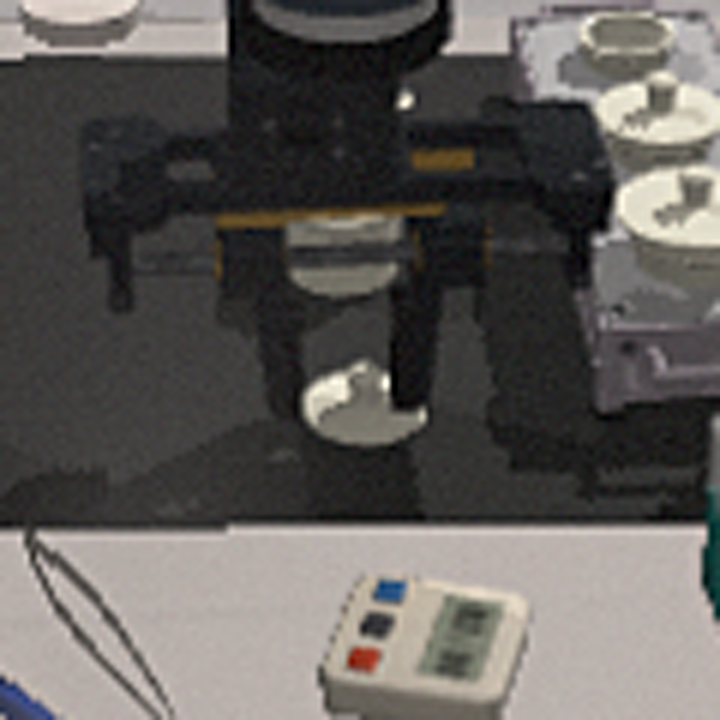

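View pics/m_full.png

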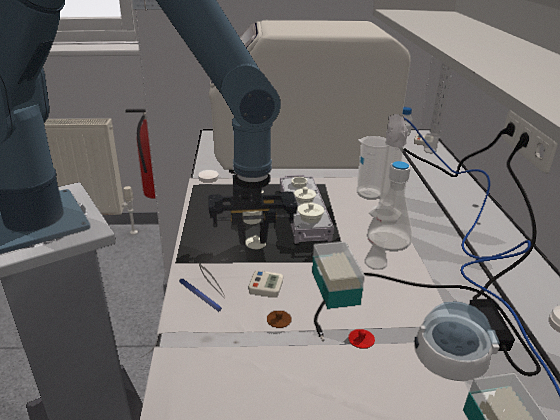

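The hanging bracket at the right end of the gripper body (crop (580,270)) is resting on the carrier's near edge. The lid itself looks untouched. I'll back off straight up and turn the jaws 45° so the bracket clears.

```bash
python3 -m creep '[{"translation":[0,-0.3,0],"turn":[0,0,0],"hand":-0.2},{"translation":[0,-0.6,0],"turn":[0,0,0],"hand":0},{"translation":[0,-0.8,0],"turn":[0,0,0],"hand":0},{"translation":[0,-0.8,0],"turn":[0,0,0],"hand":0},{"translation":[0,-0.8,0],"turn":[0,0,0],"hand":0},{"translation":[0,-0.5,0],"turn":[0,0,0],"hand":0},{"translation":[0,-0.2,0],"turn":[0,0,0],"hand":0},{"translation":[0,0,0],"turn":[0,3,0],"hand":0},{"translation":[0,0,0],"turn":[0,5,0],"hand":0},{"translation":[0,0,0],"turn":[0,5,0],"hand":0}]'
sed 's/\[.896,-.443,0\]/[.320,-.947,0]/' go.py > go2.py
python3 go2.py .3986 -.3743 .045
```

```text
time_s: 39.87
position: [0.3988, -0.3753, 0.0581]
tool_rot: [[-0.638, 0.002, 0.77], [-0.77, -0.002, -0.638], [0.0, -1.0, 0.003]]
contact_force: [0.6, 0.4, 0.1]
opening: 0.0441
t 39.87 pos [ 0.3988 -0.3753  0.0581] open 0.0441 F [0.57 0.44 0.14]
shift in final tool axes cm [-0.01  1.31 -0.1 ] now-axes [-0.06  1.31 -0.08] turn [-0.17 31.66 -0.04]
```

```bash
python3 -m creep '[{"translation":[0,0,0],"turn":[0,4,0],"hand":0},{"translation":[0,0,0],"turn":[0,4,0],"hand":0},{"translation":[0,0,0],"turn":[0,4,0],"hand":0},{"translation":[0,0,0],"turn":[0,4,0],"hand":0},{"translation":[0,0,0],"turn":[0,4,0],"hand":0},{"translation":[0,0,0],"turn":[0,4,0],"hand":0},{"translation":[0,0,0],"turn":[0,3,0],"hand":0},{"translation":[0,0,0],"turn":[0,1,0],"hand":0},{"translation":[0,0,0],"turn":[0,0,0],"hand":0},{"translation":[0,0,0],"turn":[0,0,0],"hand":0}]'
python3 go2.py .3986 -.3743 .0125; python3 crop.py n scene 255 235 60 6
python3 - <<'E'
from h import *
im=r.snapshot("top"); cv2.imwrite("pics/n_top.png",im)
print(blob("top",im,(281,234),.009,120,half=17))
E
```

```text
time_s: 40.7
position: [0.3998, -0.3752, 0.0602]
tool_rot: [[-0.935, 0.005, 0.355], [-0.355, -0.003, -0.935], [-0.003, -1.0, 0.004]]
contact_force: [-0.3, 0.3, -1.1]
opening: 0.044
t 40.70 pos [ 0.3998 -0.3752  0.0602] open 0.0440 F [-0.33  0.26 -1.07]
shift in final tool axes cm [ 0.09  4.77 -0.12] now-axes [ 0.1   4.77 -0.14] turn [-0.24  2.12 -0.19]Traceback (most recent call last):
  File "<stdin>", line 3, in <module>
  File "h.py", line 20, in blob
    k=max(cs,key=cv2.contourArea); h=cv2.convexHull(k)[:,0].astype(float)
ValueError: max() iterable argument is empty
```

View pics/n.png

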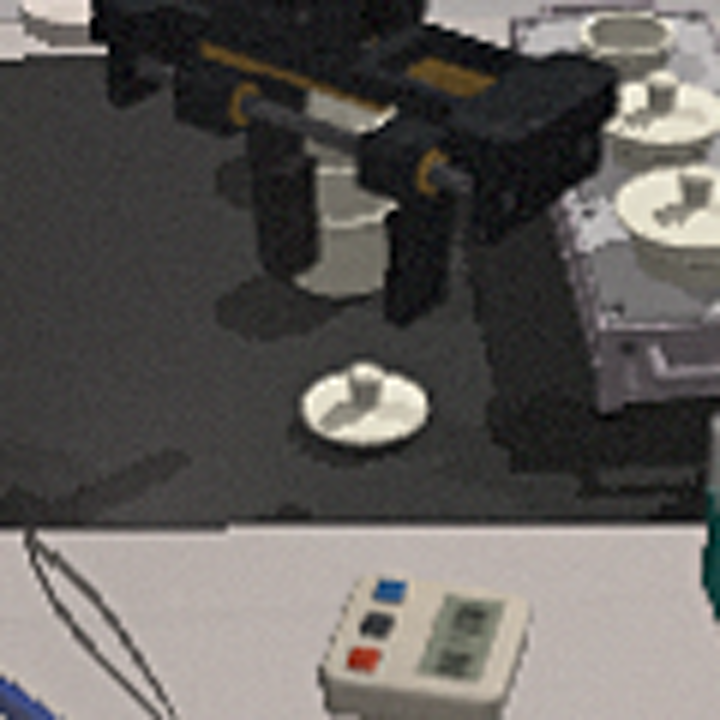

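The lid lies flat at crop (365,408). I'll check whether it moved by comparing scene pictures before and after.

```bash
python3 - <<'E'
from h import *
for f in ("l_full","n_full"):
    im=cv2.imread(f"pics/{f}.png"); u,v=[round(x) for x in proj("scene",[.3986,-.3743,.009])]
    print(f,blob("scene",im,(u,v),.009,110,half=17))
E
python3 -m creep '[{"translation":[0,0.2,-0.1],"turn":[-0.2,2,-0.2],"hand":0},{"translation":[0.05,0.4,0],"turn":[0,0,0],"hand":0},{"translation":[0,0.6,0],"turn":[0,0,0],"hand":0},{"translation":[0,0.6,0],"turn":[0,0,0],"hand":0},{"translation":[0,0.5,0],"turn":[0,0,0],"hand":0},{"translation":[0,0.4,0],"turn":[0,0,0],"hand":0},{"translation":[0,0.2,0],"turn":[0,0,0],"hand":0},{"translation":[0,0.1,0],"turn":[0,0,0],"hand":0},{"translation":[0,0,0],"turn":[0,0,0],"hand":0},{"translation":[0,0,0],"turn":[0,0,0],"hand":0}]'
python3 go2.py .3986 -.3743 .0125
```

```text
l_full (array([ 0.40396352, -0.37072668]), np.float64(50.283915380921634), np.float64(9.004141717918806))
n_full (array([ 0.40781998, -0.37281997]), np.float64(50.6500495533154), np.float64(6.447752412203762))
time_s: 41.63
position: [0.3982, -0.3743, 0.0262]
tool_rot: [[-0.945, -0.001, 0.327], [-0.327, 0.001, -0.945], [0.0, -1.0, -0.001]]
contact_force: [-0.6, 0.2, 0.7]
opening: 0.0442
t 41.63 pos [ 0.3982 -0.3743  0.0262] open 0.0442 F [-0.64  0.18  0.69]
shift in final tool axes cm [-0.04  1.37  0.01] now-axes [-0.04  1.37  0.01] turn [0.05 0.39 0.02]
```

Run:
```python
import cv2,numpy as np
for f in ("g_full","l_full","n_full"):
    g=cv2.cvtColor(cv2.imread(f"pics/{f}.png"),cv2.COLOR_BGR2GRAY)[225:255,238:270]
    m=(g>110).astype(np.uint8); n,L,S,C=cv2.connectedComponentsWithStats(m); k=1+np.argmax(S[1:,4]); print(f,S[k],C[k].round(2))
```

```text
g_full [  5  10  21  14 197] [15.4  17.33]
l_full [  5  10  21  14 198] [15.38 17.36]
n_full [  7  10  21  14 203] [17.36 17.22]
```

The lid moved 2 px, about 4.5 mm, to around (.4026,-.3764); the fingers must have shifted it while the bracket was hung up. It still lies flat. I'll aim at the new centre.

```bash
python3 go2.py .4026 -.3764 .0125
python3 -m creep '[{"translation":[-0.1,-0.2,0.1],"turn":[0,0.3,0],"hand":0.05},{"translation":[-0.1,-0.1,0.1],"turn":[0,0,0],"hand":0.1},{"translation":[-0.05,0,0.1],"turn":[0,0,0],"hand":0.1},{"translation":[0,0.1,0],"turn":[0,0,0],"hand":0.1},{"translation":[0,0.2,0],"turn":[0,0,0],"hand":0.1},{"translation":[0,0.1,0],"turn":[0,0,0],"hand":0.1},{"translation":[0,0,0],"turn":[0,0,0],"hand":0.1},{"translation":[0,0,0],"turn":[0,0,0],"hand":0.1},{"translation":[0,0,0],"turn":[0,0,0],"hand":0.1},{"translation":[0,0,0],"turn":[0,0,0],"hand":0.1}]'
python3 go2.py .4026 -.3764 .0125; python3 crop.py o scene 255 235 40 9
```

```text
t 41.63 pos [ 0.3982 -0.3743  0.0262] open 0.0442 F [-0.64  0.18  0.69]
shift in final tool axes cm [-0.35  1.37  0.34] now-axes [-0.35  1.37  0.34] turn [0.05 0.39 0.02]
time_s: 42.47
position: [0.4026, -0.3771, 0.0261]
tool_rot: [[-0.947, 0.001, 0.321], [-0.321, -0.001, -0.947], [-0.001, -1.0, 0.001]]
contact_force: [0.7, -0.0, 0.0]
opening: 0.0484
t 42.47 pos [ 0.4026 -0.3771  0.0261] open 0.0484 F [ 0.7  -0.    0.02]
shift in final tool axes cm [-0.02  1.36 -0.06] now-axes [-0.02  1.36 -0.07] turn [-0.05  0.06 -0.04]
```

View pics/o.png

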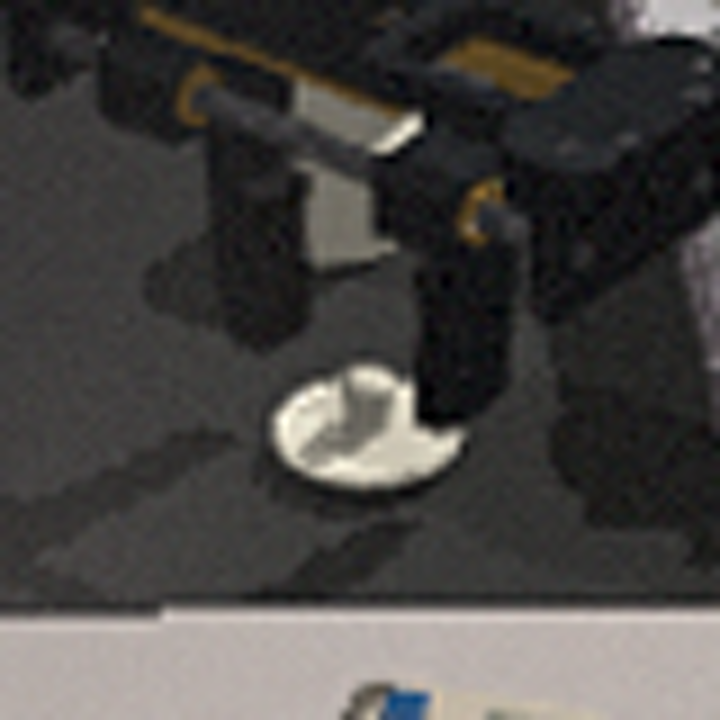

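The knob lies midway between the fingertips, so I'll descend.

```bash
python3 -m creep '[{"translation":[0,0.2,-0.04],"turn":[0,0,0],"hand":0.1},{"translation":[0,0.3,0],"turn":[0,0,0],"hand":0.1},{"translation":[0,0.3,0],"turn":[0,0,0],"hand":0.1},{"translation":[0,0.2,0],"turn":[0,0,0],"hand":0.1},{"translation":[0,0.2,0],"turn":[0,0,0],"hand":0.1},{"translation":[0,0.1,0],"turn":[0,0,0],"hand":0.1},{"translation":[0,0,0],"turn":[0,0,0],"hand":0.1},{"translation":[0,0,0],"turn":[0,0,0],"hand":0.1},{"translation":[0,0,0],"turn":[0,0,0],"hand":0.1},{"translation":[0,0,0],"turn":[0,0,0],"hand":0}]'
python3 go2.py .4026 -.3764 .0125
```

```text
time_s: 43.35
position: [0.4025, -0.3768, 0.0115]
tool_rot: [[-0.947, 0.001, 0.321], [-0.321, -0.001, -0.947], [-0.001, -1.0, 0.001]]
contact_force: [-0.4, -0.2, 0.3]
opening: 0.0447
t 43.35 pos [ 0.4025 -0.3768  0.0115] open 0.0447 F [-0.37 -0.22  0.26]
shift in final tool axes cm [-0.02 -0.1  -0.04] now-axes [-0.02 -0.1  -0.03] turn [-0.06  0.06 -0.04]
```

No contact force now. Lifting by 1 mm, then closing.

```bash
python3 -m creep '[{"translation":[0,-0.1,-0.03],"turn":[0,0,0],"hand":-0.1},{"translation":[0,0,0],"turn":[0,0,0],"hand":-0.2},{"translation":[0,0,0],"turn":[0,0,0],"hand":-0.35},{"translation":[0,0,0],"turn":[0,0,0],"hand":-0.45},{"translation":[0,0,0],"turn":[0,0,0],"hand":-0.55},{"translation":[0,0,0],"turn":[0,0,0],"hand":-0.62},{"translation":[0,0,0],"turn":[0,0,0],"hand":-0.66},{"translation":[0,0,0],"turn":[0,0,0],"hand":-0.7},{"translation":[0,0,0],"turn":[0,0,0],"hand":-0.75},{"translation":[0,0,0],"turn":[0,0,0],"hand":-1}]' 20
python3 go2.py .4026 -.3764 .0125
python3 -m creep '[{"translation":[0,0,0],"turn":[0,0,0],"hand":-1},{"translation":[0,0,0],"turn":[0,0,0],"hand":-1},{"translation":[0,0,0],"turn":[0,0,0],"hand":-1},{"translation":[0,-0.1,0],"turn":[0,0,0],"hand":-1},{"translation":[0,-0.2,0],"turn":[0,0,0],"hand":-1},{"translation":[0,-0.4,0],"turn":[0,0,0],"hand":-1},{"translation":[0,-0.8,0],"turn":[0,0,0],"hand":-1},{"translation":[0,-1,0],"turn":[0,0,0],"hand":-1},{"translation":[0,-1.2,0],"turn":[0,0,0],"hand":-1},{"translation":[0,-1.2,0],"turn":[0,0,0],"hand":-1}]' 25
python3 go2.py .6125 -.2484 .13; python3 crop.py p scene 255 215 70 6
```

```text
time_s: 44.18
position: [0.4024, -0.3765, 0.0129]
tool_rot: [[-0.947, 0.001, 0.321], [-0.321, -0.001, -0.947], [-0.001, -1.0, 0.001]]
contact_force: [-0.6, 0.0, 1.1]
opening: 0.0122
t 44.18 pos [ 0.4024 -0.3765  0.0129] open 0.0122 F [-0.62  0.    1.14]
shift in final tool axes cm [-0.02  0.04 -0.01] now-axes [-0.02  0.04 -0.01] turn [-0.07  0.06 -0.04]
time_s: 45.02
position: [0.401, -0.3752, 0.0643]
tool_rot: [[-0.947, -0.002, 0.321], [-0.321, 0.002, -0.947], [0.002, -1.0, -0.003]]
contact_force: [0.1, -0.1, -1.3]
opening: 0.0124
t 45.02 pos [ 0.401  -0.3752  0.0643] open 0.0124 F [ 0.06 -0.09 -1.3 ]
shift in final tool axes cm [-24.09  -6.57  -5.24] now-axes [-24.09  -6.59  -5.23] turn [0.15 0.07 0.09]
```

View pics/p.png

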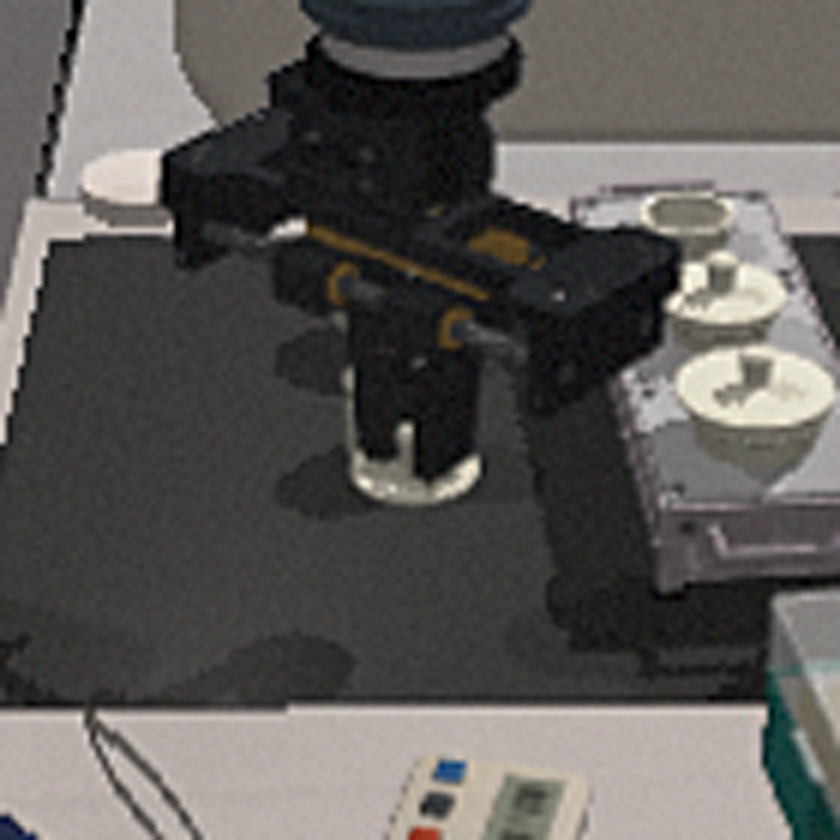

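The small lid is held level at crop (415,475). I'll rise, turn back to the across-carrier orientation, then carry it.

```bash
python3 -m creep '[{"translation":[0,-1.3,0],"turn":[0,-1,0],"hand":-1},{"translation":[0,-1.3,0],"turn":[0,-3,0],"hand":-1},{"translation":[0,-1.2,0],"turn":[0,-4,0],"hand":-1},{"translation":[0,-1,0],"turn":[0,-5,0],"hand":-1},{"translation":[0,-0.5,0],"turn":[0,-5,0],"hand":-1},{"translation":[0,-0.1,0],"turn":[0,-5,0],"hand":-1},{"translation":[0,0,0],"turn":[0,-5,0],"hand":-1},{"translation":[0,0,0],"turn":[0,-5,0],"hand":-1},{"translation":[0,0,0],"turn":[0,-4,0],"hand":-1},{"translation":[0,0,0],"turn":[0,-3,0],"hand":-1}]'
python3 go.py .6125 -.2484 .13
```

```text
time_s: 45.9
position: [0.4042, -0.379, 0.1338]
tool_rot: [[-0.491, 0.009, 0.871], [-0.871, -0.012, -0.491], [0.006, -1.0, 0.013]]
contact_force: [0.6, -0.0, -0.3]
opening: 0.0121
t 45.90 pos [ 0.4042 -0.379   0.1338] open 0.0121 F [ 0.58 -0.04 -0.35]
shift in final tool axes cm [-20.94   0.38  12.89] now-axes [-21.61   0.41  11.72] turn [-0.76 -3.12  0.35]
```

```bash
python3 -m creep '[{"translation":[-0.4,-0.1,0.2],"turn":[-0.4,-2,0.3],"hand":-1},{"translation":[-0.9,-0.1,0.5],"turn":[-0.4,0,0],"hand":-1},{"translation":[-1.4,-0.1,0.8],"turn":[0,0,0],"hand":-1},{"translation":[-1.8,-0.1,1.1],"turn":[0,0,0],"hand":-1},{"translation":[-2,-0.1,1.2],"turn":[0,0,0],"hand":-1},{"translation":[-2,-0.1,1.2],"turn":[0,0,0],"hand":-1},{"translation":[-2,-0.1,1.2],"turn":[0,0,0],"hand":-1},{"translation":[-2,-0.1,1.2],"turn":[0,0,0],"hand":-1},{"translation":[-1.8,-0.1,1.1],"turn":[0,0,0],"hand":-1},{"translation":[-1.4,-0.1,0.8],"turn":[0,0,0],"hand":-1}]'
python3 go.py .6125 -.2484 .13
```

```text
time_s: 46.73
position: [0.5658, -0.2803, 0.1493]
tool_rot: [[-0.474, -0.001, 0.881], [-0.881, -0.006, -0.474], [0.006, -1.0, 0.002]]
contact_force: [-0.2, 0.7, -0.7]
opening: 0.0124
t 46.73 pos [ 0.5658 -0.2803  0.1493] open 0.0124 F [-0.2   0.66 -0.74]
shift in final tool axes cm [-4.93  1.93  2.78] now-axes [-5.04  1.91  2.6 ] turn [-0.11 -1.97  0.33]
```

```bash
python3 -m creep '[{"translation":[-1,0,0.4],"turn":[0,-1.5,0.3],"hand":-1},{"translation":[-0.7,0,0.4],"turn":[0,0,0],"hand":-1},{"translation":[-0.5,0.1,0.4],"turn":[0,0,0],"hand":-1},{"translation":[-0.4,0.2,0.3],"turn":[0,0,0],"hand":-1},{"translation":[-0.3,0.3,0.2],"turn":[0,0,0],"hand":-1},{"translation":[-0.1,0.4,0.1],"turn":[0,0,0],"hand":-1},{"translation":[0,0.4,0.1],"turn":[0,0,0],"hand":-1},{"translation":[0,0.2,0],"turn":[0,0,0],"hand":-1},{"translation":[0,0.1,0],"turn":[0,0,0],"hand":-1},{"translation":[0,0,0],"turn":[0,0,0],"hand":-1}]'
python3 go.py .6125 -.2484 .095
```

```text
time_s: 47.57
position: [0.5997, -0.2591, 0.1309]
tool_rot: [[-0.45, 0.001, 0.893], [-0.893, -0.001, -0.45], [0.001, -1.0, 0.001]]
contact_force: [0.1, -0.2, -0.7]
opening: 0.0127
t 47.57 pos [ 0.5997 -0.2591  0.1309] open 0.0127 F [ 0.1  -0.21 -0.68]
shift in final tool axes cm [-1.53  3.59  0.67] now-axes [-1.54  3.59  0.66] turn [-0.08 -0.42  0.05]
```

```bash
python3 -m creep '[{"translation":[-0.3,0,0.15],"turn":[0,-0.4,0],"hand":-1},{"translation":[-0.4,0.1,0.2],"turn":[0,0,0],"hand":-1},{"translation":[-0.3,0.3,0.1],"turn":[0,0,0],"hand":-1},{"translation":[-0.2,0.5,0.1],"turn":[0,0,0],"hand":-1},{"translation":[0,0.6,0],"turn":[0,0,0],"hand":-1},{"translation":[0,0.6,0],"turn":[0,0,0],"hand":-1},{"translation":[0,0.5,0],"turn":[0,0,0],"hand":-1},{"translation":[0,0.3,0],"turn":[0,0,0],"hand":-1},{"translation":[0,0.1,0],"turn":[0,0,0],"hand":-1},{"translation":[0,0,0],"turn":[0,0,0],"hand":-1}]'
python3 go.py .6125 -.2484 .075
```

```text
time_s: 48.4
position: [0.6102, -0.2505, 0.097]
tool_rot: [[-0.444, -0.0, 0.896], [-0.896, -0.001, -0.444], [0.001, -1.0, 0.0]]
contact_force: [0.9, 0.3, -0.3]
opening: 0.0123
t 48.40 pos [ 0.6102 -0.2505  0.097 ] open 0.0123 F [ 0.92  0.34 -0.28]
shift in final tool axes cm [-0.29  2.2   0.12] now-axes [-0.29  2.2   0.12] turn [-0.01 -0.02  0.08]
```

```bash
python3 -m creep '[{"translation":[-0.15,0.1,0.1],"turn":[0,0,0],"hand":-1},{"translation":[-0.1,0.2,0],"turn":[0,0,0],"hand":-1},{"translation":[0,0.4,0],"turn":[0,0,0],"hand":-1},{"translation":[0,0.4,0],"turn":[0,0,0],"hand":-1},{"translation":[0,0.4,0],"turn":[0,0,0],"hand":-1},{"translation":[0,0.3,0],"turn":[0,0,0],"hand":-1},{"translation":[0,0.1,0],"turn":[0,0,0],"hand":-1},{"translation":[0,0,0],"turn":[0,0,0],"hand":-1},{"translation":[0,0,0],"turn":[0,0,0],"hand":-1},{"translation":[0,0,0],"turn":[0,0,0],"hand":-1}]'
python3 go.py .6125 -.2484 .0644;python3 crop.py q scene 305 200 60 6
```

```text
time_s: 49.23
position: [0.6125, -0.2489, 0.0763]
tool_rot: [[-0.444, 0.0, 0.896], [-0.896, -0.002, -0.444], [0.001, -1.0, 0.001]]
contact_force: [-0.5, 0.6, 0.0]
opening: 0.0124
t 49.23 pos [ 0.6125 -0.2489  0.0763] open 0.0124 F [-0.46  0.58  0.04]
shift in final tool axes cm [-0.04  1.19 -0.02] now-axes [-0.05  1.19 -0.03] turn [-0.05 -0.05  0.08]
```

View pics/q.png

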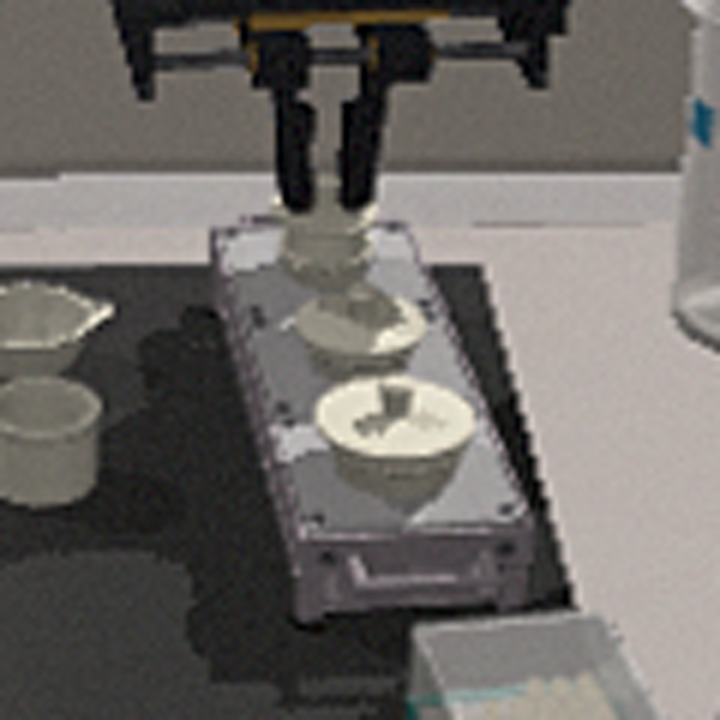

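The small lid is just above and centred over its crucible at crop (325,225). Lowering it.

```bash
python3 -m creep '[{"translation":[-0.04,0.1,-0.02],"turn":[0,0,0],"hand":-1},{"translation":[0,0.1,0],"turn":[0,0,0],"hand":-1},{"translation":[0,0.2,0],"turn":[0,0,0],"hand":-1},{"translation":[0,0.2,0],"turn":[0,0,0],"hand":-1},{"translation":[0,0.2,0],"turn":[0,0,0],"hand":-1},{"translation":[0,0.1,0],"turn":[0,0,0],"hand":-1},{"translation":[0,0.1,0],"turn":[0,0,0],"hand":-1},{"translation":[0,0,0],"turn":[0,0,0],"hand":-1},{"translation":[0,0,0],"turn":[0,0,0],"hand":-1},{"translation":[0,0,0],"turn":[0,0,0],"hand":-1}]'
python3 go.py .6125 -.2484 .0644
```

```text
time_s: 50.12
position: [0.6128, -0.2486, 0.0656]
tool_rot: [[-0.444, 0.001, 0.896], [-0.896, -0.002, -0.444], [0.001, -1.0, 0.001]]
contact_force: [0.5, 0.1, 0.7]
opening: 0.0121
t 50.12 pos [ 0.6128 -0.2486  0.0656] open 0.0121 F [0.55 0.09 0.68]
shift in final tool axes cm [-0.    0.12 -0.03] now-axes [-0.    0.12 -0.03] turn [-0.09 -0.06  0.08]
```

```bash
python3 -m creep '[{"translation":[0,0.05,-0.03],"turn":[0,0,0],"hand":-1},{"translation":[0,0.05,0],"turn":[0,0,0],"hand":-1},{"translation":[0,0.05,0],"turn":[0,0,0],"hand":-1},{"translation":[0,0.05,0],"turn":[0,0,0],"hand":-1},{"translation":[0,0,0],"turn":[0,0,0],"hand":-1},{"translation":[0,0,0],"turn":[0,0,0],"hand":-1},{"translation":[0,0,0],"turn":[0,0,0],"hand":-1},{"translation":[0,0,0],"turn":[0,0,0],"hand":-1},{"translation":[0,0,0],"turn":[0,0,0],"hand":-1},{"translation":[0,0,0],"turn":[0,0,0],"hand":-1}]'
python3 go.py .6125 -.2484 .0644
```

```text
time_s: 50.95
position: [0.6129, -0.2486, 0.0639]
tool_rot: [[-0.444, 0.002, 0.896], [-0.896, -0.002, -0.444], [0.001, -1.0, 0.002]]
contact_force: [0.6, -1.4, -0.1]
opening: 0.0123
t 50.95 pos [ 0.6129 -0.2486  0.0639] open 0.0123 F [ 0.63 -1.43 -0.15]
shift in final tool axes cm [ 0.   -0.05 -0.04] now-axes [ 0.   -0.05 -0.04] turn [-0.14 -0.06  0.07]
```

```bash
python3 -m creep '[{"translation":[0,0.05,0],"turn":[0,0,0],"hand":-1},{"translation":[0,0.05,0],"turn":[0,0,0],"hand":-1},{"translation":[0,0,0],"turn":[0,0,0],"hand":-1},{"translation":[0,0.05,0],"turn":[0,0,0],"hand":-1},{"translation":[0,0,0],"turn":[0,0,0],"hand":-1},{"translation":[0,0.05,0],"turn":[0,0,0],"hand":-1},{"translation":[0,0,0],"turn":[0,0,0],"hand":-1},{"translation":[0,0,0],"turn":[0,0,0],"hand":-1},{"translation":[0,0,0],"turn":[0,0,0],"hand":-1},{"translation":[0,0,0],"turn":[0,0,0],"hand":-1}]'
python3 go.py .6125 -.2484 .0644;python3 crop.py s scene 305 200 60 6
```

```text
time_s: 51.78
position: [0.6131, -0.2485, 0.0633]
tool_rot: [[-0.444, 0.002, 0.896], [-0.896, -0.003, -0.444], [0.001, -1.0, 0.003]]
contact_force: [-1.2, 0.9, 3.0]
opening: 0.0121
t 51.78 pos [ 0.6131 -0.2485  0.0633] open 0.0121 F [-1.17  0.88  2.99]
shift in final tool axes cm [ 0.02 -0.11 -0.05] now-axes [ 0.02 -0.11 -0.05] turn [-0.16 -0.06  0.09]
```

View pics/s.png

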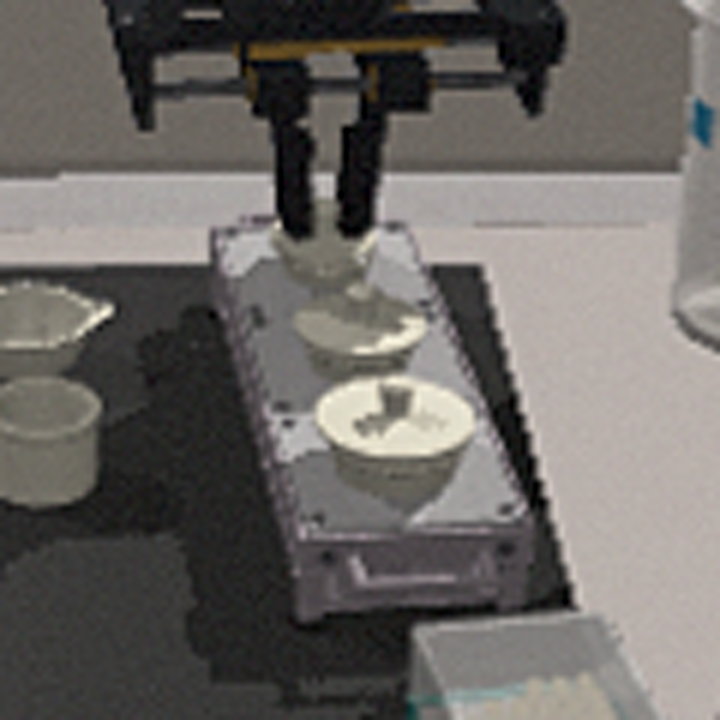

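The lid is down on the rim at crop (325,240), with Fz 3 N. Releasing and rising.

```bash
python3 -m creep '[{"translation":[0,0,0],"turn":[0,0,0],"hand":-0.72},{"translation":[0,0,0],"turn":[0,0,0],"hand":-0.68},{"translation":[0,0,0],"turn":[0,0,0],"hand":-0.62},{"translation":[0,0,0],"turn":[0,0,0],"hand":-0.55},{"translation":[0,0,0],"turn":[0,0,0],"hand":-0.45},{"translation":[0,-0.1,0],"turn":[0,0,0],"hand":-0.35},{"translation":[0,-0.3,0],"turn":[0,0,0],"hand":-0.3},{"translation":[0,-0.5,0],"turn":[0,0,0],"hand":-0.3},{"translation":[0,-0.8,0],"turn":[0,0,0],"hand":-0.3},{"translation":[0,-1.2,0],"turn":[0,0,0],"hand":-0.3}]'
python3 -m creep '[{"translation":[0,-1.5,0],"turn":[0,0,0],"hand":-0.3},{"translation":[0,-1.5,0],"turn":[0,0,0],"hand":-0.3},{"translation":[0,-1,-1],"turn":[0,0,0],"hand":-0.3},{"translation":[0,-0.5,-2],"turn":[0,0,0],"hand":-0.3},{"translation":[0,0,-2.5],"turn":[0,0,0],"hand":-0.3},{"translation":[0,0,-2.5],"turn":[0,0,0],"hand":-0.3},{"translation":[0,0,-2.5],"turn":[0,0,0],"hand":-0.3},{"translation":[0,0,-2],"turn":[0,0,0],"hand":-0.3},{"translation":[0,0,-1],"turn":[0,0,0],"hand":-0.3},{"translation":[0,0,0],"turn":[0,0,0],"hand":-0.3}]'
python3 crop.py u scene 280 210 70 5;python3 crop.py v top 250 185 60 6
python3 - <<'E'
from h import *
im=cv2.imread("pics/v_full.png").astype(int)
w=np.clip((im[:,:,2]-im[:,:,0])*6,0,255).astype(np.uint8); w=cv2.GaussianBlur(w,(3,3),0); w3=cv2.merge([w]*3)
for nm,P,half in [("LL",(.538,-.399,.066),17),("LS",(.6125,-.2484,.06),14),("done",(.5757,-.3235,.062),15)]:
    uv=proj("top",P).round()
    for t in (65,80):
        xy,D,res=blob("top",w3,uv,P[2],t,half=half); print(nm,t,xy.round(4),D.round(1),res.round(1))
im=cv2.imread("pics/top0.png").astype(int)
w=np.clip((im[:,:,2]-im[:,:,0])*6,0,255).astype(np.uint8); w=cv2.GaussianBlur(w,(3,3),0); w3=cv2.merge([w]*3)
print("done0",blob("top",w3,uv,.062,65,half=15),blob("top",w3,uv,.062,80,half=15))
E
```

```text
time_s: 52.67
position: [0.6112, -0.2479, 0.0907]
tool_rot: [[-0.444, -0.002, 0.896], [-0.896, -0.001, -0.444], [0.002, -1.0, -0.002]]
contact_force: [0.1, 1.2, -1.0]
opening: 0.0308
time_s: 53.5
position: [0.4911, -0.1872, 0.1523]
tool_rot: [[-0.445, 0.015, 0.896], [-0.896, -0.009, -0.444], [0.001, -1.0, 0.018]]
contact_force: [-0.4, -0.7, -0.3]
opening: 0.0306
LL 65 [ 0.5371 -0.3981] 64.0 1.5
LL 80 [ 0.537 -0.398] 62.5 1.2
LS 65 [ 0.6122 -0.2464] 48.6 2.1
LS 80 [ 0.6121 -0.2463] 47.1 1.8
done 65 [ 0.5755 -0.324 ] 55.9 1.1
done 80 [ 0.5754 -0.324 ] 54.3 1.1
done0 (array([ 0.57527515, -0.32386824]), np.float64(55.76724940830801), np.float64(1.1898246301105004)) (array([ 0.57522658, -0.32392276]), np.float64(54.273446100857484), np.float64(1.0497179530306013))
```

View pics/u.png

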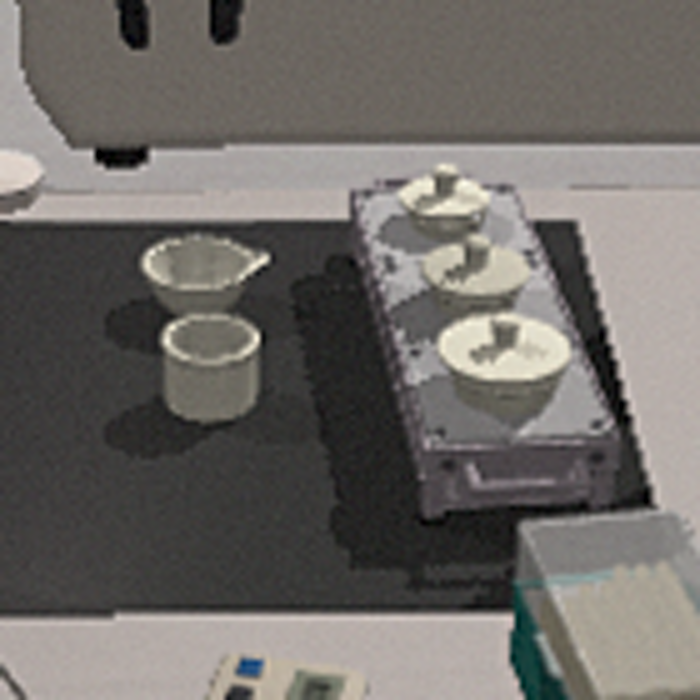

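View pics/v.png

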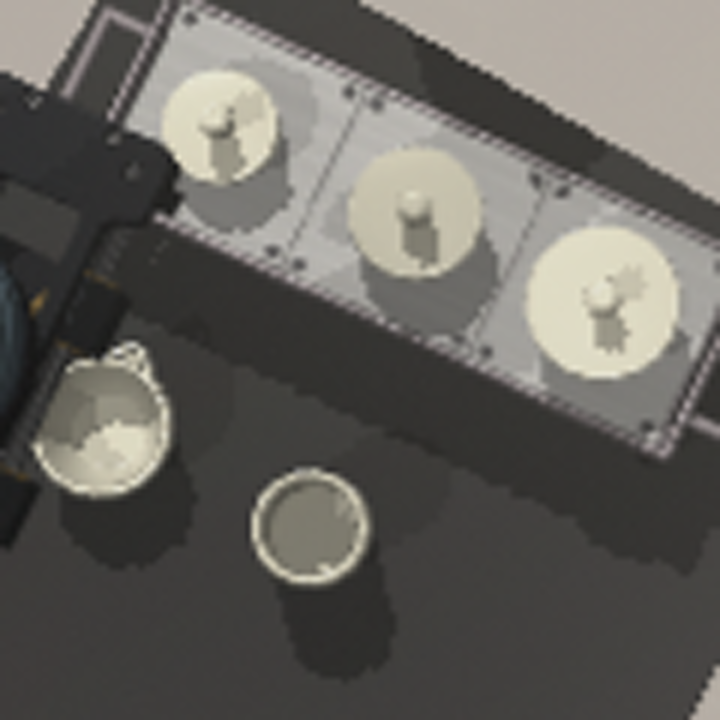

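Run:
```python
import cv2
a=cv2.imread("pics/u_full.png")[165:235,275:335]
cv2.imwrite("pics/w.png",cv2.resize(a,None,fx=8.5,fy=8.5,interpolation=cv2.INTER_CUBIC))
```

```text
(no output)
```

View pics/w.png

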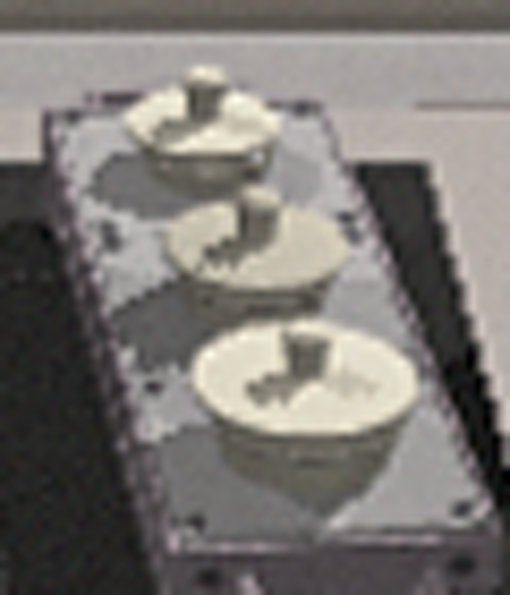

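All three lids look level, with matching ellipse aspects and upright knobs. Handing in.

```bash
python3 -m creep '[{"translation":[0,0,0],"turn":[0,0,0],"hand":-0.3},{"translation":[0,0,0],"turn":[0,0,0],"hand":-0.3},{"translation":[0,0,0],"turn":[0,0,0],"hand":-0.3},{"translation":[0,0,0],"turn":[0,0,0],"hand":-0.3},{"translation":[0,0,0],"turn":[0,0,0],"hand":-0.3},{"translation":[0,0,0],"turn":[0,0,0],"hand":-0.3},{"translation":[0,0,0],"turn":[0,0,0],"hand":-0.3},{"translation":[0,0,0],"turn":[0,0,0],"hand":-0.3},{"translation":[0,0,0],"turn":[0,0,0],"hand":-0.3},{"translation":[0,0,0],"turn":[0,0,0],"hand":-0.3}]'
python3 -c "
from plant import r
print(r.job_done())"
```

```text
time_s: 54.43
position: [0.4979, -0.1901, 0.1531]
tool_rot: [[-0.446, 0.021, 0.895], [-0.895, -0.009, -0.446], [-0.001, -1.0, 0.023]]
contact_force: [-0.6, -0.1, 0.2]
opening: 0.031
the job is handed in; nothing more can be done
None
```

The carrier is loaded and handed in at about 54 s. The large crucible stands in the 44 mm hole and the small one in the 34 mm hole, each with its own lid on.

- **Lids:** In the last pictures both lie level. By camera the large one is about 1.3 mm off its crucible's centre and the small one about 2 mm, within the 2.5 mm of play. I set each lid down until the wrist showed about 3 N of contact, then released it.
- **What was to stay:** The covered crucible measured within about 0.3 mm of where it started. In the last pictures the straight cup and spouted dish stand as before. I did not measure those two or the petri dish again.
- **What went wrong:** On the first reach for the small lid, a bracket on the gripper body rested on the carrier's near edge. The highest force I read there was about 15 N, below the 40 N limit. The lid was pushed about 4.5 mm on the mat. I backed off, turned the jaws 45°, measured the lid again and gripped it cleanly.

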